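# Lock the extension nozzle and log its code

### The job

Lock the stainless nozzle: reach down into the window of the lever guard and push the brass collar's lever clockwise (seen from above) all the way to its stop. Then pick up the cordless code reader and aim it squarely at the middle of the code plate on the nozzle, its window about 5 cm away, holding it steady there for about two seconds and never letting it touch the nozzle or its stand. Finally lay the reader gently back in its charging cradle, its top side up as it was and either way round, and leave the loose nuts, driver, gasket and spacer where they are.

Things in the scene. Friction and masses are not known exactly. Their poses are not given: they have to be found in the camera images.
- station: the nozzle stand, bolted down. Origin: centre of the underside of its round grey foot (136 mm across); z up along the nozzle axis. Angles are counter-clockwise seen from above, from its x axis. Brass socket collar 80 mm across, heights 53 to 79 mm; above it the stainless nozzle, square body 40 mm wide at heights 95 to 139 mm, tip at 162 mm
- guard_window (a point): a point in the window of the stand's stainless lever guard: 80 mm from the nozzle axis, at angle 104 deg, on the guard plate's top (height 92 mm, plate 3 mm thick). The plate spans angles 28 to 180 deg out to 122 mm, on four thin posts; its arc window is open from 50 to 110 mm from the axis, angles 38 to 170 deg. Nothing but the lever lies in it above height 62 mm. The other sides have no guard
- collar (a joint): turn of the brass collar about the vertical nozzle axis, rad: 0 = unlocked, 1.4 = locked against its stop, growing clockwise seen from above; starts between 0 and 0.3. The lever pin stands at angle 130 deg minus this turn in the station's frame. Friction holds it where it is left; about 3 to 4 N at the pin moves it
- lever_pin (a point): top centre of the upright black pin (15 mm thick, red dot on top) at the end of the collar's brass lever, 80 mm from the nozzle axis, at height 86 mm, so 6 mm below the guard's top. The pin rises 18 mm above the flat lever arm (14 mm wide, top at height 68 mm)
- code_plate: white plate 34 mm square with a black-and-white square code, upright on one flat of the nozzle's square body. Origin: centre of its outer face, 117 mm above the shelf, 22 mm from the nozzle axis; x points straight out of the plate (level, at angle -45 deg in the station's frame), z up
- scanner: cordless code reader, 150 mm long, lying flat, 0.2 to 0.35 kg. Origin: centre of its underside, near its centre of mass in plan; x along it to the nose with the dark red window, z up. Grey grip x -45 to 35 mm, 34 mm wide, 3 to 37 mm above the underside, orange trigger on top (not pressed) nearer the nose; black head x 35 to 75 mm, 40 wide, 42 tall; black battery end x -75 to -45 mm, 40 wide, 40 tall
- scanner_window (a point): centre of the scan window at the nose, at x = 75, z = 21 mm in the reader's frame; it looks along the reader's x
- scanner_focus (a point): the point 50 mm straight ahead of the scan window, where the reader reads best
- cradle: dark grey charging cradle fixed to the shelf, base plate 200 by 84 mm (long along x), 10 mm thick; origin: centre of its underside, z up. Two saddles at x = -60 and 60 mm, each 22 mm thick along x; between them only the base plate, room for fingers. End lips at x = -95 and 95 mm, 34 mm high, leave 184 mm between them
- cradle_seat (a point): where the middle of the reader's underside rests: on the saddles' floors, 20 mm above the shelf, over the cradle's centre; the reader lies along the cradle's x, either way round. The saddles' cheeks leave a gap 50 mm wide at the bottom, flare outward and end 43 mm above the shelf
- nut1: bright silver steel flange nut lying flat, flange 60 mm across and 6 mm thick, hexagon 52 mm over corners, 33 mm tall overall; origin at the centre of its underside. Stands beside the reader's nose half, on its left
- nut2: bright silver steel flange nut lying flat, flange 60 mm across and 6 mm thick, hexagon 52 mm over corners, 33 mm tall overall; origin at the centre of its underside. Stands beside the reader's battery half, on its right
- nut3: bright silver steel flange nut lying flat, flange 60 mm across and 6 mm thick, hexagon 52 mm over corners, 33 mm tall overall; origin at the centre of its underside. Lies near the nozzle stand
- driver: torque driver, glossy black handle (112 by 34 mm) with a steel shank, 184 mm long along its x, lying on the shelf; origin on the underside, at mid length
- gasket: dull copper gasket ring, 100 mm outside, 72 mm inside, 5 mm thick, lying flat; origin at the centre of its underside
- spacer: tan ceramic spacer, upright tube 60 mm across and 65 mm tall; origin at the centre of its underside
There are look-alikes about, which are no part of the job. What is shaped like the scanner but blue or purple is not meant.

How it is judged (in metres and radians):
On the way, in this order (a step that is already met when the one before it is completed fails the run):
1. the collar's lever is turned to its stop, locking the nozzle (value of joint collar above 1.3 rad), for 0.2 s.
2. with the nozzle locked, the reader is held steady and square to the code plate, its window about 50 mm in front of the plate's middle (distance between scanner_focus and code_plate below 0.02 m and angle between the x axis of scanner and the x axis of code_plate, either way round below 0.2 rad and linear speed of scanner below 0.02 m/s and angular speed of scanner below 0.15 rad/s and value of joint collar above 1.3 rad), for 1.5 s.
At the end, for the whole second after the job is handed in: Collar still locked (over 1.3 rad); reader level and still in the cradle saddles: within 22 mm lengthwise and 12 mm sideways of the centre, underside 13 to 26 mm above the shelf, along the cradle within 0.15 rad, either way round; no loose part over 30 mm from its start (value of joint collar above 1.3 rad and x of scanner in the frame of cradle between -0.022 and 0.022 m and y of scanner in the frame of cradle between -0.012 and 0.012 m and z of scanner in the frame of cradle between 0.013 and 0.026 m and angle between the x axis of scanner and the x axis of cradle, either way round below 0.15 rad and angle between scanner's own z axis and vertical below 0.1 rad and linear speed of scanner below 0.01 m/s and distance of each of nut1, nut2, nut3, driver, gasket, spacer from where it was at the start of the episode below 0.03 m); the robot touches nothing.
It fails at once if the reader touches the nozzle, its code plate or the stand (contact force between scanner and station above 0.5 N or contact force between scanner and code_plate above 0.5 N).
It fails at once if the reader is dropped: it falls free at more than 0.6 m/s (linear speed of scanner above 0.6 m/s and contact force between scanner and the fingers below 0.05 N).
It fails at once if a loose nut, the driver, gasket or spacer is moved more than 30 mm (distance of any of nut1, nut2, nut3, driver, gasket, spacer from where it was at the start of the episode above 0.03 m).
It fails at once if the spacer is tipped over (angle between spacer's own z axis and vertical above 0.5 rad).
It also fails if it takes over 67 s, if anything falls off the work surface, if the arm or the gripper's body presses on something with over 40 N, if the wrist force passes 120 N, or if a joint passes its speed limit or range.

### The arm

A 7-joint arm with a two-finger parallel gripper is mounted at the origin on the work surface. World frame = base frame: x ahead of the robot, y to its left, z up, the work surface at z = 0. Lengths are in m, angles in degrees, forces in N, time in s.
With the tool pointing down it reaches from about 0.35 to 0.9 m from the base axis. Payload 19.9 kg.
Tool frame: the origin (TCP) lies midway between the tips of the shut fingers; the grasp point (between the pads) lies 19 mm behind it; z points along the fingers, x is the direction in which the jaws open and shut, and the axes are right-handed (so a half turn about z gives the same grasp; the last joint's range is limited). The gripper opens to 85 mm and grips with 20 to 120 N. Pads are 22 mm wide; open, the fingers measure 114 mm over their backs; the gripper's body (76 mm by 85 mm) begins 54 mm behind the grasp point. The pads swing forward as they close: fully open they stand 13 mm farther back than shut.
Start: joints at [74.57, 23.915, -0.59, 92.452, 0.269, 63.638, -3.037], TCP at [0.141, -0.609, 0.231] pointing down, gripper open.
Joint ranges: [-161.28, 161.28], [-22.2, 115.67], [-73.04, 71.86], [3.21, 147.25], [-68.34, 248.33], [10.77, 114.83], [-161.83, 161.83]. Speed limits (degrees/s): [108.29, 108.29, 136.94, 136.94, 172.46, 172.46, 172.46].

### API

Orientations are given as [roll, pitch, yaw] about the fixed x, y, z axes, in that order (R = Rz(yaw) Ry(pitch) Rx(roll)).
In Python, from workcell import robot gives the robot as it stands. The module is installed in compiled form; this text tells all that it offers.
- The arm moves only by the tool arm_command, never from a script. Its argument "steps" is a list of rows, each an object of numbers: "dx", "dy", "dz": the shift along the tool's x, y, z as a fraction of full scale; "ax", "ay", "az": the turn, a rotation vector about the tool's x, y, z as a fraction of full scale; "fingers": the opening, from 0 (shut) to 1 (fully open). A call has 1 to 8 rows; each row is the pose to reach, as a shift and turn from the pose commanded when the call began, along the tool's axes at that moment, turning the shorter way round; what a row does not reach only later rows make up. Full scale, the value 1, is 0.4 m for a shift and 180 degrees for a turn. A row lasts 1/12 s, in which the tool goes at most 41.7 mm and 7.16 degrees, less where a joint would pass 70% of its speed; a pose out of reach is approached as far as the arm can. A call with a number of a shift or a turn outside -1 to 1 is refused whole. A call with a gripper value outside its range is refused whole. The fingers move at their own pace and stop on an object; "grip_force" is the grip in N (left out, the last holds). Time passes only in rows, so rows that repeat a pose let the fingers close. It gives the time, the measured TCP pose, the force and the opening at its end, in the units of the state.
- robot.state(): the state, without advancing time (a new reading comes with each control period).
- robot.capture(name): name is "scene" or "top" or "wrist"; returns (picture, depth): 384x512x3 uint8, red, green, blue; 384x512 float32, m along the optical axis (not along the pixel's ray), 0 where there is no reading.
- robot.calibration(name): a dict with "K" (3x3 intrinsics, pixels), "origin" and "attitude" of the camera in the world; the wrist camera has in their place "tool_from_camera" (4x4, takes a point from camera to tool coordinates, whose origin is the TCP and whose axes are the tool frame's). Camera axes: x right, y down, z forward; pixel columns grow to the right and rows downward; lengths in m; the calibration is good to about 2 mm. The wrist camera is an equidistant fisheye: a pixel r from the principal point sees the ray r / f radians off the axis. A picture is of the moment at which its call begins: read the wrist's pose just before it. calibration takes no time and is no camera call.
- robot.hand_in(): hands the job in, once; it reports no verdict.
The state is a dict: "time_s": time; "joint_pos": joint angles; "joint_vel": joint speeds; "joint_efforts": joint torques, N m; "position": TCP position; "eef_rot": TCP orientation; "force": force on the tool from outside, world axes, zero at the start; "moment": the same for the moment, N m; "gripper_width": finger opening in m.
Only numpy, scipy, OpenCV 4.12 (cv2) and the standard library are available. Lean on these libraries where they do the work, as an engineer would, in place of code of your own. Each camera call takes 0.05 s, during which the arm holds its last target.

## Working session

There is one attempt and no reset: what is moved stays moved. The work goes in short steps, Python scripts to look and compute and a tool call to move; the robot and the scene stay as the last step left them, time stands still between calls to the robot, and variables do not carry over. Pictures are saved under pics/ and viewed, and the job is handed in when it is done.

Besides the shell and the picture viewer there is one more tool, called after "Emit:" in YAML: its name, and indented under it one key for each argument. arm_command: Moves the arm, as the interface text tells. Shift numbers are shares of 0.4 m and turn numbers shares of 180 degrees, none past 1 either way. Its arguments: {"type":"object","properties":{"steps":{"type":"array"},"grip_force":{"type":"number"}},"required":["steps"]}

```bash
mkdir -p pics; python3 - <<'E'
from workcell import robot
import cv2,numpy as np
np.set_printoptions(precision=4,suppress=True)
print(robot.state())
for n in ["scene","top","wrist"]:
    im,d=robot.capture(n); c=robot.calibration(n); print(n,c)
    cv2.imwrite(f"pics/{n}0.png",cv2.cvtColor(im,cv2.COLOR_RGB2BGR)); np.savez(f"{n}0.npz",im=im,d=d)
E
```

```text
{'time_s': 0.0, 'joint_pos': array([74.5701, 23.9493, -0.5905, 92.4863,  0.2683, 63.6366, -3.0369]), 'joint_vel': array([ 0.0268, -0.0106, -0.0858, -0.0421,  0.0108,  0.1114, -0.0076]), 'joint_efforts': array([ -0.0004, -86.4453,   0.6789, -43.4901,   0.019 ,   0.0072,
        -0.    ]), 'position': array([ 0.1411, -0.6085,  0.2306]), 'eef_rot': array([179.9957,   0.0707, -76.9479]), 'force': array([0.4465, 0.2444, 0.2961]), 'moment': array([-0.0088,  0.0053,  0.0001]), 'gripper_width': 0.08551363506003137}
scene {'K': array([[385.5423,   0.    , 254.6331],
       [  0.    , 385.5423, 192.2698],
       [  0.    ,   0.    ,   1.    ]]), 'origin': array([0.9176, 0.3904, 0.8962]), 'attitude': array([-148.5606,    0.6253,  133.2438])}
top {'K': array([[364.173 ,   0.    , 254.1376],
       [  0.    , 364.173 , 193.4763],
       [  0.    ,   0.    ,   1.    ]]), 'origin': array([0.3708, 0.0488, 1.0112]), 'attitude': array([-167.534 ,   -0.0075,  -90.9005])}
wrist {'K': array([[297.3186,   0.    , 255.7797],
       [  0.    , 297.3186, 191.906 ],
       [  0.    ,   0.    ,   1.    ]]), 'tool_from_camera': array([[ 1.    , -0.0001,  0.0011, -0.0008],
       [-0.0003,  0.9523,  0.3052, -0.0782],
       [-0.001 , -0.3052,  0.9523, -0.1414],
       [ 0.    ,  0.    ,  0.    ,  1.    ]])}
```

View pics/scene0.png

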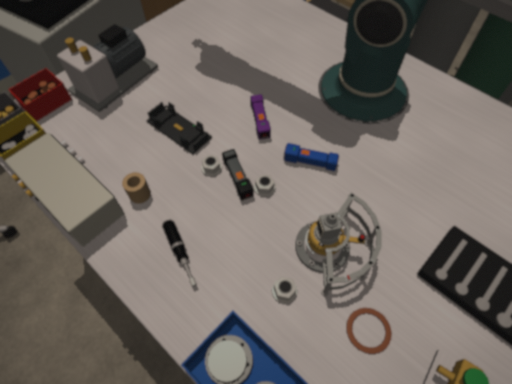

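View pics/top0.png

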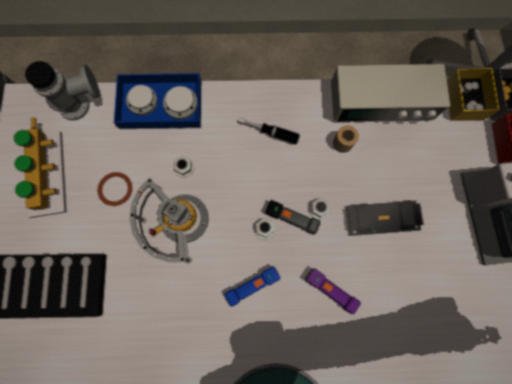

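View pics/wrist0.png

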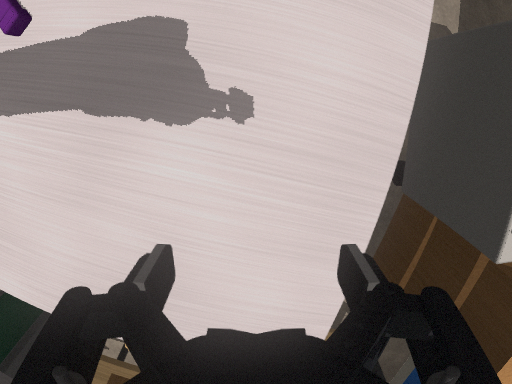

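Scene view: the grey reader is at (237,174) between two nuts, with a blue look-alike at (311,156) and a purple one at (260,116). The cradle is at (179,127) and the stand at (325,240). In the top view the reader is at (292,217), the cradle at (384,217) and the stand at (177,215). The candidates in the top view are grey (292,217), blue (252,285) and purple (333,290). I choose grey and will check it in a crop.

```bash
cat > h.py <<'E'
import numpy as np,cv2
from scipy.spatial.transform import Rotation as R
np.set_printoptions(precision=4,suppress=True)
from workcell import robot
def rot(a): return R.from_euler('xyz',a,degrees=True).as_matrix()
def ray(name,uv,pose=None):
    c=robot.calibration(name);K=c['K'];uv=np.atleast_2d(np.asarray(uv,float))
    x=(uv[:,0]-K[0,2])/K[0,0];y=(uv[:,1]-K[1,2])/K[1,1]
    if name!='wrist':
        d=np.c_[x,y,np.ones_like(x)];return c['origin'],d@rot(c['attitude']).T
    r=np.hypot(x,y)+1e-12;d=np.c_[np.sin(r)*x/r,np.sin(r)*y/r,np.cos(r)]
    p,e=pose;T=c['tool_from_camera'];Rt=rot(e)
    return p+Rt@T[:3,3],d@T[:3,:3].T@Rt.T
def plane(name,uv,z,pose=None):
    o,d=ray(name,uv,pose);t=(z-o[2])/d[:,2];return o+d*t[:,None]
def proj(name,P,pose=None):
    c=robot.calibration(name);K=c['K'];P=np.atleast_2d(P)
    if name!='wrist': q=(P-c['origin'])@rot(c['attitude']);return np.c_[q[:,0]/q[:,2]*K[0,0]+K[0,2],q[:,1]/q[:,2]*K[1,1]+K[1,2]]
    p,e=pose;T=c['tool_from_camera'];q=((P-p)@rot(e)-T[:3,3])@T[:3,:3]
    r=np.hypot(q[:,0],q[:,1])+1e-12;th=np.arctan2(r,q[:,2])
    return np.c_[K[0,2]+K[0,0]*th*q[:,0]/r,K[1,2]+K[1,1]*th*q[:,1]/r]
def pts(name,d,pose=None):
    H,W=d.shape;u,v=np.meshgrid(np.arange(W),np.arange(H))
    o,r=ray(name,np.c_[u.ravel(),v.ravel()],pose)
    c=robot.calibration(name)
    if name!='wrist': P=o+r*d.ravel()[:,None]
    else:
        ax=rot(pose[1])@c['tool_from_camera'][:3,2]; P=o+r*(d.ravel()/(r@ax))[:,None]
    return P.reshape(H,W,3)
def snap(name,tag):
    s=robot.state();im,d=robot.capture(name)
    np.savez(tag+'.npz',im=im,d=d,p=s['position'],e=s['eef_rot'])
    cv2.imwrite(f'pics/{tag}.png',im[:,:,::-1]);return im,d,(s['position'],s['eef_rot'])
def load(tag):
    z=np.load(tag+'.npz');return z['im'],z['d'],((z['p'],z['e']) if 'p' in z else None)
E
python3 - <<'E'
from h import *
im,d,_=load('top0');P=pts('top',d)
for n,uv in dict(reader=(292,217),cradle=(384,217),nut1a=(319,206),nut2=(264,228),stand=(177,215),nut3=(183,165),spacer=(346,138),driver=(270,132)).items():
    print(n,plane('top',uv,0.03),P[uv[1],uv[0]])
c=cv2.resize(im[170:270,110:430],None,fx=2.5,fy=2.5,interpolation=cv2.INTER_CUBIC)
cv2.imwrite('pics/topc.png',c[:,:,::-1])
im,d,_=load('scene0')
c=cv2.resize(im[90:310,140:390],None,fx=2.7,fy=2.7,interpolation=cv2.INTER_CUBIC)
cv2.imwrite('pics/scenec.png',c[:,:,::-1])
E
```

```text
reader [[ 0.5206 -0.0567  0.03  ]] [ 0.5194 -0.0559  0.0376]
cradle [[ 0.5166 -0.307   0.03  ]] [ 0.5193 -0.3134  0.0122]
nut1a [[ 0.5498 -0.1318  0.03  ]] [ 0.5484 -0.1303  0.038 ]
nut2 [[0.4917 0.0201 0.03  ]] [0.4914 0.0202 0.033 ]
stand [[0.531  0.2563 0.03  ]] [0.5123 0.2321 0.1444]
nut3 [[0.6727 0.2437 0.03  ]] [0.6707 0.2424 0.0366]
spacer [[ 0.7458 -0.2196  0.03  ]] [ 0.7542 -0.2256  0.0081]
driver [[ 0.7675 -0.003   0.03  ]] [ 0.768  -0.0031  0.0286]
```

View pics/topc.png

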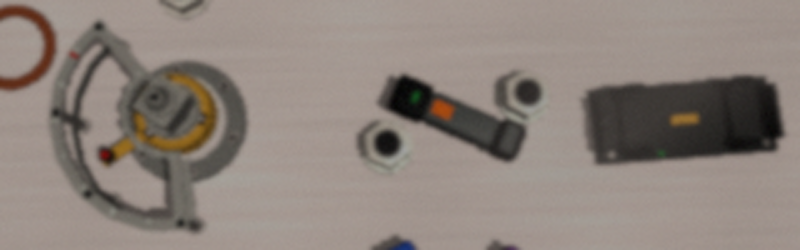

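View pics/scenec.png

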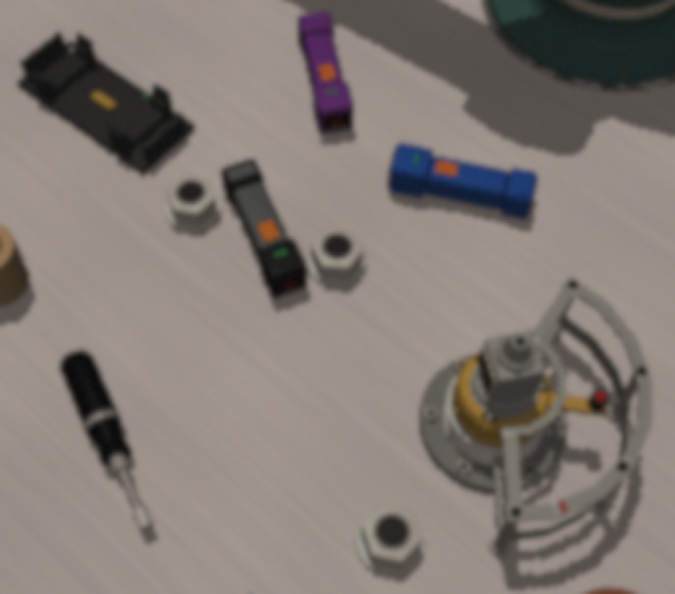

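The crop confirms the grey reader, with the orange trigger and green display toward its nose. The red lever dot is at about top (152,232). Next I measure from the depth.

```bash
python3 - <<'E'
from h import *
from scipy.optimize import least_squares
def circ(X):
    A=np.c_[2*X,np.ones(len(X))];s=np.linalg.lstsq(A,(X**2).sum(1),rcond=None)[0];return s[:2],np.sqrt(s[2]+s[:2]@s[:2])
for n in ['top','scene']:
    im,d,_=load(n+'0');P=pts(n,d);hsv=cv2.cvtColor(im,cv2.COLOR_RGB2HSV)
    sh=(P[...,2]<0.01)&(np.abs(P[...,0]-.55)<.1)&(np.abs(P[...,1])<.3)
    print(n,'shelf z',np.median(P[sh][:,2]),P[sh][:,2].std())
    near=np.hypot(P[...,0]-.52,P[...,1]-.24)<.16
    h=P[near][:,2];print(np.histogram(h,bins=np.arange(0,.18,.01)))
    m=near&(hsv[...,0]<8)|near&(hsv[...,0]>172)
    m&=(hsv[...,1]>140)&(P[...,2]>.06)
    v,u=np.nonzero(m);print('red',list(zip(u,v))[:20],P[m].mean(0) if m.any() else 0)
    if m.any(): print(plane(n,[u.mean(),v.mean()],.086))
    tip=near&(P[...,2]>.15);print('tip',P[tip].mean(0),tip.sum(), plane(n,np.argwhere(tip).mean(0)[::-1],.162))
    # orange trigger
    m=(hsv[...,0]<14)&(hsv[...,1]>150)&(hsv[...,2]>100)&(np.hypot(P[...,0]-.52,P[...,1]+.05)<.09)
    v,u=np.nonzero(m);print('trigger',u.mean(),v.mean(),len(u),plane(n,[u.mean(),v.mean()],.039))
    # reader blob
    b=(P[...,2]>.015)&(hsv[...,2]<95)&(np.hypot(P[...,0]-.52,P[...,1]+.057)<.1)
    b=cv2.morphologyEx(b.astype(np.uint8),cv2.MORPH_OPEN,np.ones((3,3)))
    k,l,st,ce=cv2.connectedComponentsWithStats(b)
    for i in range(1,k): 
        if st[i,4]>30:
            q=P[l==i];q=q[q[:,2]>.028]; r=cv2.minAreaRect((q[:,:2]*1000).astype(np.float32));print('blob',st[i],r)
E
```

```text
top shelf z 0.0017545439753016145 0.0021198205094114133
(array([5633,  726,  120,  331,  160,   48,   80,  186,  297, 1015,   16,
         13,   18,   71,  155,   31,   35]), array([0.  , 0.01, 0.02, 0.03, 0.04, 0.05, 0.06, 0.07, 0.08, 0.09, 0.1 ,
       0.11, 0.12, 0.13, 0.14, 0.15, 0.16, 0.17]))
red [(np.int64(151), np.int64(230)), (np.int64(152), np.int64(230)), (np.int64(153), np.int64(230)), (np.int64(150), np.int64(231)), (np.int64(151), np.int64(231)), (np.int64(152), np.int64(231)), (np.int64(153), np.int64(231)), (np.int64(150), np.int64(232)), (np.int64(151), np.int64(232)), (np.int64(152), np.int64(232)), (np.int64(153), np.int64(232)), (np.int64(151), np.int64(233)), (np.int64(152), np.int64(233)), (np.int64(153), np.int64(233))] [0.4801 0.3068 0.0883]
[[0.4804 0.3075 0.086 ]]
tip [0.5236 0.239  0.1594] 66 [[0.5231 0.2384 0.162 ]]
trigger 286.5 213.5 52 [[ 0.529  -0.0412  0.039 ]]
blob [266 200  54  34 685] ((520.8038940429688, -56.578224182128906), (147.3900604248047, 38.955074310302734), 65.10494232177734)
blob [316 202  10  10  82] ((547.4406127929688, -134.93376159667
[... 782 characters left out ...]
7)), (np.int64(363), np.int64(237)), (np.int64(361), np.int64(238)), (np.int64(362), np.int64(238)), (np.int64(363), np.int64(238)), (np.int64(362), np.int64(239))] [0.4832 0.3068 0.0873]
[[0.4825 0.3067 0.086 ]]
tip [0.531  0.2415 0.1586] 77 [[0.5327 0.2422 0.162 ]]
trigger 239.0 175.0 37 [[ 0.5312 -0.0434  0.039 ]]
blob [223 150  31  49 629] ((526.11962890625, -57.09625244140625), (147.58680725097656, 39.25895690917969), 65.87158966064453)
blob [206 157   9   8  58] ((548.5674438476562, -137.85986328125), (24.41074562072754, 23.258056640625), 13.622855186462402)
blob [260 177  10   8  67] ((495.1632385253906, 16.128252029418945), (24.829395294189453, 24.97813606262207), 53.154388427734375)
```

```bash
python3 - <<'E'
from h import *
from scipy.optimize import least_squares
allp=[];bod=[]
for n in ['top','scene']:
    im,d,_=load(n+'0');P=pts(n,d)
    near=np.hypot(P[...,0]-.525,P[...,1]-.24)<.15
    q=P[near];g=q[(q[:,2]>.088)&(q[:,2]<.1)];b=q[(q[:,2]>.132)&(q[:,2]<.146)]
    b=b[np.hypot(b[:,0]-.525,b[:,1]-.24)<.035]
    r=np.hypot(*(g[:,:2]-[.527,.241]).T);g=g[(r>.108-.01)]
    # fit ring: r in 110..122, mid 116
    s=least_squares(lambda c:np.hypot(*(g[:,:2]-c[:2]).T)-.116,[.527,.241],loss='soft_l1',f_scale=.004)
    c=s.x;a=np.degrees(np.arctan2(*(g[:,:2]-c).T[::-1]))%360;r=np.hypot(*(g[:,:2]-c).T)
    print(n,'centre',c,len(g),'ang',np.percentile(a,[0,1,2,5,50,95,98,99,100]),'r',np.percentile(r,[5,50,95]))
    print('body',cv2.minAreaRect((b[:,:2]*1000).astype(np.float32)),len(b))
    f=q[(q[:,2]>.006)&(q[:,2]<.03)]
E
python3 - <<'E'
from h import *
im,d,_=load('top0')
c=cv2.resize(im[170:270,120:220],None,fx=6,fy=6,interpolation=cv2.INTER_CUBIC)
c=np.clip(c.astype(float)*1.5,0,255).astype(np.uint8)
cv2.imwrite('pics/topst.png',c[:,:,::-1])
E
```

```text
top centre [0.5253 0.2412] 669 ang [ 37.2034  38.3204  39.3149  42.5569 115.8879 187.166  189.4386 190.2746
 190.7742] r [0.1069 0.1157 0.122 ]
body ((525.9083251953125, 240.1364288330078), (39.925537109375, 41.9608268737793), 55.244667053222656) 178
scene centre [0.5279 0.2406] 790 ang [ 37.2468  38.2201  38.5652  41.0414 106.3207 185.2693 188.5626 189.7728
 191.2721] r [0.1076 0.1158 0.1219]
body ((528.5795288085938, 239.85861206054688), (40.74612045288086, 43.01141357421875), 53.99773025512695) 217
```

View pics/topst.png

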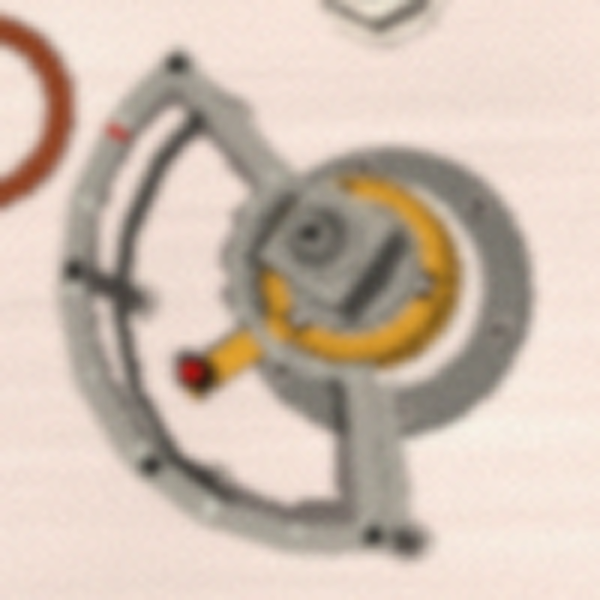

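```bash
cat >> h.py <<'E'
def plan(p,yaw,pitch=0,roll=180,s=None):
    s=s or robot.state();Rc=rot(s['eef_rot']);t=Rc.T@(np.asarray(p)-s['position'])/.4
    w=R.from_matrix(Rc.T@rot([roll,pitch,yaw])).as_rotvec()/np.pi
    print('to',np.round(p,4),yaw,' dx %.4f dy %.4f dz %.4f ax %.4f ay %.4f az %.4f'%(*t,*w),' rows>=%.1f'%max(np.linalg.norm(t)*.4/.0417,np.linalg.norm(w)*180/7.16))
def st():
    s=robot.state();print('t %.2f'%s['time_s'],s['position'],s['eef_rot'],'F',s['force'],'w %.4f'%s['gripper_width'],'j',np.round(s['joint_pos'],1))
E
python3 -c "
from h import *
plan([.42,-.36,.3],-40);plan([.45,-.1,.30],-24.5)"
```

```text
to [ 0.42 -0.36  0.3 ] -40  dx -0.4482 dy -0.8197 dz -0.1726 ax -0.0001 ay 0.0003 az -0.2053  rows>=9.1
to [ 0.45 -0.1   0.3 ] -24.5  dx -1.0644 dy -1.0395 dz -0.1721 ax -0.0001 ay 0.0003 az -0.2914  rows>=14.4
```

Emit:
arm_command:
  steps:
    - {"dx":-0.4482,"dy":-0.82,"dz":-0.17,"az":-0.205,"fingers":0}
    - {"dx":-0.4482,"dy":-0.82,"dz":-0.17,"az":-0.205,"fingers":0}
    - {"dx":-0.4482,"dy":-0.82,"dz":-0.17,"az":-0.205,"fingers":0}
    - {"dx":-0.4482,"dy":-0.82,"dz":-0.17,"az":-0.205,"fingers":0}
    - {"dx":-0.4482,"dy":-0.82,"dz":-0.17,"az":-0.205,"fingers":0}
    - {"dx":-0.4482,"dy":-0.82,"dz":-0.17,"az":-0.205,"fingers":0}
    - {"dx":-0.4482,"dy":-0.82,"dz":-0.17,"az":-0.205,"fingers":0}
    - {"dx":-0.4482,"dy":-0.82,"dz":-0.17,"az":-0.205,"fingers":0}

```text
invalid input at $.steps[0]: expected keys dx, dy, dz, ax, ay, az, fingers
```

```bash
python3 -c "
from h import *
st();plan([.45,-.17,.30],-24.5);plan([.45,-.1,.30],60)"
```

```text
t 0.15 [ 0.1411 -0.6086  0.2308] [179.9938   0.053  -76.9496] F [0.8893 0.0699 0.1204] w 0.0853 j [74.6 23.9 -0.6 92.5  0.3 63.6 -3. ]
to [ 0.45 -0.17  0.3 ] -24.5  dx -0.8940 dy -1.0000 dz -0.1723 ax -0.0001 ay 0.0003 az -0.2914  rows>=13.0
to [ 0.45 -0.1   0.3 ] 60  dx -1.0644 dy -1.0395 dz -0.1721 ax -0.0003 ay 0.0002 az -0.7608  rows>=19.1
```

Emit:
arm_command:
  steps:
    - {"dx":-0.45,"dy":-0.82,"dz":-0.17,"ax":0,"ay":0,"az":-0.29,"fingers":0}
    - {"dx":-0.45,"dy":-0.82,"dz":-0.17,"ax":0,"ay":0,"az":-0.29,"fingers":0}
    - {"dx":-0.45,"dy":-0.82,"dz":-0.17,"ax":0,"ay":0,"az":-0.29,"fingers":0}
    - {"dx":-0.45,"dy":-0.82,"dz":-0.17,"ax":0,"ay":0,"az":-0.29,"fingers":0}
    - {"dx":-0.45,"dy":-0.82,"dz":-0.17,"ax":0,"ay":0,"az":-0.29,"fingers":0}
    - {"dx":-0.9,"dy":-1.0,"dz":-0.17,"ax":0,"ay":0,"az":-0.29,"fingers":0}
    - {"dx":-0.9,"dy":-1.0,"dz":-0.17,"ax":0,"ay":0,"az":-0.29,"fingers":0}
    - {"dx":-0.9,"dy":-1.0,"dz":-0.17,"ax":0,"ay":0,"az":-0.29,"fingers":0}

```text
time_s: 0.82
position: [0.3511, -0.3594, 0.2798]
eef_rot: [180.0, 0.0, -24.3]
force: [1.9, -0.6, -0.4]
gripper_width: -0.0004
```

```bash
python3 -c "
from h import *
st();plan([.45,-.17,.30],-24.5)"
```

```text
t 0.82 [ 0.3511 -0.3594  0.2798] [179.9918   0.0174 -24.282 ] F [ 1.8812 -0.586  -0.4429] w -0.0004 j [ 58.8   9.4 -18.6 105.7   3.3  65.4  14.8]
to [ 0.45 -0.17  0.3 ] -24.5  dx 0.0306 dy -0.5332 dz -0.0507 ax 0.0000 ay 0.0001 az 0.0012  rows>=5.1
```

Emit:
arm_command:
  steps:
    - {"dx":0.03,"dy":-0.53,"dz":-0.05,"ax":0,"ay":0,"az":0,"fingers":0}
    - {"dx":0.03,"dy":-0.53,"dz":-0.05,"ax":0,"ay":0,"az":0,"fingers":0}
    - {"dx":0.03,"dy":-0.53,"dz":-0.05,"ax":0,"ay":0,"az":0,"fingers":0}
    - {"dx":0.03,"dy":-0.53,"dz":-0.05,"ax":0,"ay":0,"az":0,"fingers":0}
    - {"dx":0.03,"dy":-0.53,"dz":-0.05,"ax":0,"ay":0,"az":0,"fingers":0}
    - {"dx":0.03,"dy":-0.53,"dz":-0.05,"ax":0,"ay":0,"az":0,"fingers":0}
    - {"dx":0.03,"dy":-0.53,"dz":-0.05,"ax":0,"ay":0,"az":0,"fingers":0}

```text
time_s: 1.4
position: [0.4514, -0.1712, 0.3]
eef_rot: [-180.0, -0.0, -24.5]
force: [-0.1, -0.2, 0.2]
gripper_width: -0.0002
```

```bash
python3 -c "
from h import *
st();snap('wrist','w1');plan([.46,.28,.30],100);plan([.4,.05,.30],60)"
```

```text
t 1.40 [ 0.4514 -0.1712  0.3   ] [-179.975    -0.0264  -24.4774] F [-0.0507 -0.2063  0.1661] w -0.0002 j [ 43.7   6.9 -28.7 106.3   3.5  67.6 -10.7]
to [0.46 0.28 0.3 ] 100  dx -0.4505 dy -1.0396 dz -0.0007 ax -0.0000 ay 0.0000 az -0.6924  rows>=17.4
to [0.4  0.05 0.3 ] 60  dx -0.3472 dy -0.4544 dz -0.0007 ax -0.0000 ay 0.0000 az -0.4702  rows>=11.8
```

View pics/w1.png

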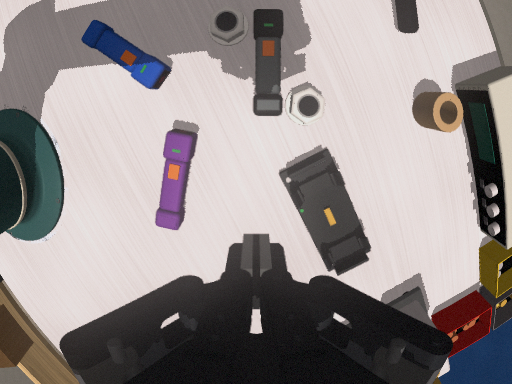

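Wrist view: the reader is at (268,62) and nearly vertical, the cradle at (325,210), and the nuts at (228,27) and (306,104). I measure both.

```bash
python3 - <<'E'
from h import *
for n,tag in [('wrist','w1'),('top','top0'),('scene','scene0')]:
    im,d,pose=load(tag);P=pts(n,d,pose);hsv=cv2.cvtColor(im,cv2.COLOR_RGB2HSV)
    for nm,c,r,zlo in [('reader',(.523,-.057),.095,.028),('cradle',(.517,-.31),.125,.006),('cradle hi',(.517,-.31),.125,.028)]:
        m=(np.hypot(P[...,0]-c[0],P[...,1]-c[1])<r)&(P[...,2]>zlo)&(P[...,2]<.06)&(hsv[...,2]<(110))
        if nm=='reader':
            m&=~((np.hypot(P[...,0]-.495,P[...,1]-.0185)<.034)|(np.hypot(P[...,0]-.548,P[...,1]+.136)<.034))
        m=cv2.morphologyEx(m.astype(np.uint8),cv2.MORPH_OPEN,np.ones((2,2)))
        q=P[m>0];print(n,nm,cv2.minAreaRect((q[:,:2]*1000).astype(np.float32)),len(q),'z',np.percentile(q[:,2],[10,50,90]))
    m=(hsv[...,0]>12)&(hsv[...,0]<30)&(hsv[...,1]>130)&(np.hypot(P[...,0]-.517,P[...,1]+.31)<.04)
    v,u=np.nonzero(m);print('label',len(u),plane(n,[u.mean(),v.mean()],.011,pose))
E
```

```text
wrist reader ((525.4137573242188, -56.63452911376953), (161.35496520996094, 42.456356048583984), 65.50312805175781) 2441 z [0.0331 0.0364 0.0408]
wrist cradle ((516.8961791992188, -267.0481262207031), (86.2309341430664, 338.49969482421875), 3.666185140609741) 5747 z [0.0082 0.0099 0.0328]
wrist cradle hi ((519.1507568359375, -324.7177429199219), (86.10324096679688, 223.83680725097656), 4.6637349128723145) 902 z [0.0091 0.0333 0.0414]
label 108 [[ 0.5171 -0.311   0.011 ]]
top reader ((444.7056884765625, -29.24541473388672), (152.70848083496094, 198.94259643554688), 65.67390441894531) 704 z [0.0337 0.0397 0.0445]
top cradle ((483.7125244140625, -182.24560546875), (113.44413757324219, 501.6388244628906), 13.296127319335938) 2218 z [0.0093 0.0129 0.0341]
top cradle hi ((481.5445556640625, -182.37765502929688), (100.56587982177734, 502.69537353515625), 14.27780818939209) 332 z [0.0114 0.035  0.0436]
label 41 [[ 0.5185 -0.3113  0.011 ]]
scene reader ((677.1265869140625, 142.2803192138672), (687.32421875, 71.35330963134766), 51.82484436035156) 608 z [0.0328 0.039  0.0436]
scene cradle ((656.3229370117188, 0.530487060546875), (924.4781494140625, 162.24826049804688), 66.12705993652344) 1600 z [0.0089 0.0132 0.0326]
scene cradle hi ((511.6117858886719, -320.0104675292969), (99.93072509765625, 214.19882202148438), 3.6469879150390625) 273 z [0.0224 0.0312 0.0414]
label 39 [[ 0.519  -0.3149  0.011 ]]
```

```bash
python3 - <<'E'
from h import *
def circ_rect(tag,n,c,r,lo,hi,ex=[]):
    im,d,pose=load(tag);P=pts(n,d,pose);g=cv2.cvtColor(im,cv2.COLOR_RGB2GRAY)
    m=(d>0)&(np.hypot(P[...,0]-c[0],P[...,1]-c[1])<r)&(P[...,2]>lo)&(P[...,2]<hi)&(g<110)
    for e in ex:m&=np.hypot(P[...,0]-e[0],P[...,1]-e[1])>.036
    k,l,s,_=cv2.connectedComponentsWithStats(m.astype(np.uint8));i=1+np.argmax(s[1:,4])
    q=P[l==i];print(tag,cv2.minAreaRect((q[:,:2]*1000).astype(np.float32)),len(q))
for t,n in [('w1','wrist'),('top0','top'),('scene0','scene')]:
    circ_rect(t,n,(.518,-.312),.13,.006,.05);circ_rect(t,n,(.523,-.057),.095,.025,.06,[(.495,.0185),(.548,-.136)])
plan([.4,.05,.26],60);
E
```

```text
w1 ((517.1220092773438, -309.22747802734375), (83.20000457763672, 198.65293884277344), 3.3992950916290283) 5775
w1 ((521.4323120117188, -57.827552795410156), (149.35008239746094, 38.98549270629883), 65.47366333007812) 2625
top0 ((518.299072265625, -310.7650146484375), (84.46296691894531, 200.50181579589844), 3.5424516201019287) 2254
top0 ((521.6680297851562, -57.690704345703125), (148.73190307617188, 40.58799743652344), 65.68868255615234) 759
scene0 ((522.3761596679688, -311.2341003417969), (87.06363677978516, 201.28512573242188), 4.179034233093262) 1630
scene0 ((525.2666625976562, -58.364532470703125), (153.03041076660156, 39.76181411743164), 65.40046691894531) 665
to [0.4  0.05 0.26] 60  dx -0.3472 dy -0.4544 dz 0.0993 ax -0.0000 ay 0.0000 az -0.4702  rows>=11.8
```

Emit:
arm_command:
  steps:
    - {"dx":-0.3472,"dy":-0.4544,"dz":0.05,"ax":0,"ay":0,"az":-0.47,"fingers":0}
    - {"dx":-0.3472,"dy":-0.4544,"dz":0.05,"ax":0,"ay":0,"az":-0.47,"fingers":0}
    - {"dx":-0.3472,"dy":-0.4544,"dz":0.05,"ax":0,"ay":0,"az":-0.47,"fingers":0}
    - {"dx":-0.3472,"dy":-0.4544,"dz":0.05,"ax":0,"ay":0,"az":-0.47,"fingers":0}
    - {"dx":-0.3472,"dy":-0.4544,"dz":0.05,"ax":0,"ay":0,"az":-0.47,"fingers":0}
    - {"dx":-0.3472,"dy":-0.4544,"dz":0.05,"ax":0,"ay":0,"az":-0.47,"fingers":0}
    - {"dx":-0.3472,"dy":-0.4544,"dz":0.05,"ax":0,"ay":0,"az":-0.47,"fingers":0}
    - {"dx":-0.3472,"dy":-0.4544,"dz":0.05,"ax":0,"ay":0,"az":-0.47,"fingers":0}

```text
time_s: 2.12
position: [0.3999, 0.0493, 0.2796]
eef_rot: [180.0, 0.0, 32.9]
force: [1.5, -1.4, 0.1]
gripper_width: -0.0004
```

```bash
python3 -c "
from h import *
st();snap('wrist','w2');plan([.459,.286,.2],146);"
```

```text
t 2.12 [0.3999 0.0493 0.2796] [179.9799   0.02    32.9313] F [ 1.4723 -1.3791  0.0707] w -0.0004 j [ 31.8  -1.7 -41.8 117.   -1.3  64.3  23.4]
to [0.459 0.286 0.2  ] 146  dx 0.4503 dy -0.4137 dz 0.1989 ax -0.0001 ay 0.0001 az -0.6252  rows>=15.7
```

View pics/w2.png

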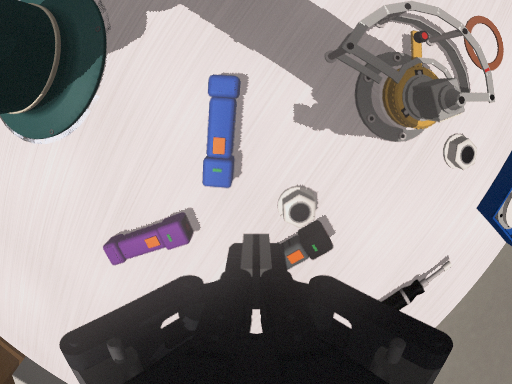

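Wrist view: the stand is at upper right, with the red pin at (421,37) inside the guard window. I check the pin position against the earlier one.

```bash
python3 - <<'E'
from h import *
from scipy.optimize import least_squares
im,d,pose=load('w2');P=pts('wrist',d,pose);hsv=cv2.cvtColor(im,cv2.COLOR_RGB2HSV)
m=((hsv[...,0]<6)|(hsv[...,0]>172))&(hsv[...,1]>150)&(np.hypot(P[...,0]-.4815,P[...,1]-.307)<.03)
v,u=np.nonzero(m);print(len(u),u.mean(),v.mean(),plane('wrist',[u.mean(),v.mean()],.086,pose),P[m].mean(0))
q=P[np.hypot(P[...,0]-.527,P[...,1]-.24)<.135];g=q[(q[:,2]>.088)&(q[:,2]<.098)];g=g[np.hypot(*(g[:,:2]-[.527,.2405]).T)>.1]
s=least_squares(lambda c:np.hypot(*(g[:,:2]-c).T)-.116,[.527,.241],loss='soft_l1',f_scale=.003);c=s.x
a=np.degrees(np.arctan2(*(g[:,:2]-c).T[::-1]))%360;print(c,np.percentile(a,[1,3,97,99]),len(g))
b=q[(q[:,2]>.135)&(q[:,2]<.144)];print(cv2.minAreaRect((b[:,:2]*1000).astype(np.float32)))
E
```

```text
33 424.24242424242425 35.333333333333336 [[0.4794 0.3077 0.086 ]] [0.4798 0.3083 0.085 ]
[0.5243 0.242 ] [ 38.89    41.5957 188.922  190.0539] 2042
((523.9110717773438, 241.75860595703125), (40.86339569091797, 40.44816207885742), 53.747528076171875)
```

Emit:
arm_command:
  steps:
    - {"dx":0.45,"dy":-0.414,"dz":0.1,"ax":0,"ay":0,"az":-0.625,"fingers":0}
    - {"dx":0.45,"dy":-0.414,"dz":0.1,"ax":0,"ay":0,"az":-0.625,"fingers":0}
    - {"dx":0.45,"dy":-0.414,"dz":0.1,"ax":0,"ay":0,"az":-0.625,"fingers":0}
    - {"dx":0.45,"dy":-0.414,"dz":0.1,"ax":0,"ay":0,"az":-0.625,"fingers":0}
    - {"dx":0.45,"dy":-0.414,"dz":0.1,"ax":0,"ay":0,"az":-0.625,"fingers":0}
    - {"dx":0.45,"dy":-0.414,"dz":0.1,"ax":0,"ay":0,"az":-0.625,"fingers":0}
    - {"dx":0.45,"dy":-0.414,"dz":0.1,"ax":0,"ay":0,"az":-0.625,"fingers":0}
    - {"dx":0.45,"dy":-0.414,"dz":0.1,"ax":0,"ay":0,"az":-0.625,"fingers":0}

```text
time_s: 2.83
position: [0.4626, 0.2872, 0.2385]
eef_rot: [-179.8, -0.1, 90.1]
force: [-1.1, -0.8, -0.7]
gripper_width: 0.0005
```

```bash
python3 -c "
from h import *
st();plan([.459,.286,.15],146);"
```

```text
t 2.83 [0.4626 0.2872 0.2385] [-179.8368   -0.0507   90.1274] F [-1.0538 -0.7576 -0.7412] w 0.0005 j [  9.7  24.5 -56.7 102.1  22.2  65.7  36. ]
to [0.459 0.286 0.15 ] 146  dx -0.0031 dy -0.0084 dz 0.2212 ax -0.0007 ay -0.0007 az -0.3104  rows>=7.8
```

Emit:
arm_command:
  steps:
    - {"dx":-0.008,"dy":-0.012,"dz":0.12,"ax":0,"ay":0,"az":-0.311,"fingers":0}
    - {"dx":-0.008,"dy":-0.012,"dz":0.22,"ax":0,"ay":0,"az":-0.311,"fingers":0}
    - {"dx":-0.008,"dy":-0.012,"dz":0.22,"ax":0,"ay":0,"az":-0.311,"fingers":0}
    - {"dx":-0.008,"dy":-0.012,"dz":0.22,"ax":0,"ay":0,"az":-0.311,"fingers":0}
    - {"dx":-0.008,"dy":-0.012,"dz":0.22,"ax":0,"ay":0,"az":-0.311,"fingers":0}
    - {"dx":-0.008,"dy":-0.012,"dz":0.22,"ax":0,"ay":0,"az":-0.311,"fingers":0}
    - {"dx":-0.008,"dy":-0.012,"dz":0.22,"ax":0,"ay":0,"az":-0.311,"fingers":0}
    - {"dx":-0.008,"dy":-0.012,"dz":0.22,"ax":0,"ay":0,"az":-0.311,"fingers":0}

```text
time_s: 3.5
position: [0.4587, 0.2811, 0.1511]
eef_rot: [-179.9, -0.0, 145.9]
force: [0.0, -0.8, -0.2]
gripper_width: -0.0002
```

```bash
python3 -c "
from h import *
st();snap('wrist','w3');plan([.4578,.2854,.077],146);"
```

```text
t 3.50 [0.4587 0.2811 0.1511] [-179.9389   -0.013   145.8802] F [ 0.0231 -0.7819 -0.1888] w -0.0002 j [ 14.   36.1 -64.9 107.6  37.5  61.1  79.7]
to [0.4578 0.2854 0.077 ] 146  dx 0.0080 dy 0.0081 dz 0.1850 ax -0.0004 ay -0.0001 az 0.0015  rows>=1.8
```

View pics/w3.png

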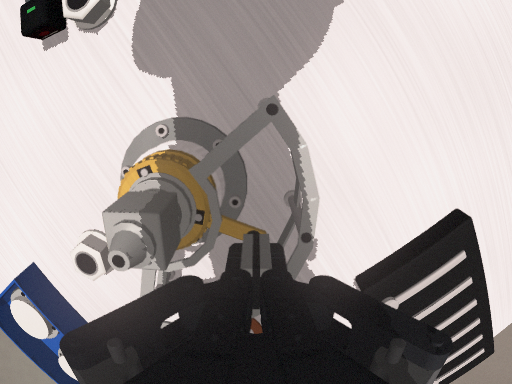

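```bash
python3 - <<'E'
from h import *
im,d,pose=load('w3');P=pts('wrist',d,pose);q=(P-pose[0])@rot(pose[1])
m=(d>0)&(np.abs(q[...,0])<.1)&(np.abs(q[...,1])<.08)&(q[...,2]<.01)
for r in range(235,384,12):
    k=m[r];
    if k.any():
        x=q[r][k];print(r,'|x|max left %.3f right %.3f'%(x[:,0].min(),x[:,0].max()),'y %.3f %.3f z %.3f..%.3f'%(x[:,1].min(),x[:,1].max(),x[:,2].min(),x[:,2].max()))
x=q[m]
for z in np.arange(-.16,.0,.01):
    s=x[(x[:,2]>=z)&(x[:,2]<z+.01)]
    if len(s):print('z %.2f'%z,len(s),s[:,:2].min(0),s[:,:2].max(0))
E
```

```text
235 |x|max left -0.091 right 0.007 y -0.011 -0.001 z -0.005..0.010
247 |x|max left -0.092 right 0.014 y -0.011 0.007 z -0.018..0.010
259 |x|max left -0.083 right 0.014 y -0.011 0.013 z -0.030..0.009
271 |x|max left -0.012 right 0.013 y -0.014 -0.008 z -0.044..-0.035
283 |x|max left -0.034 right 0.034 y -0.013 -0.003 z -0.052..-0.036
295 |x|max left -0.041 right 0.041 y -0.012 0.004 z -0.060..-0.036
307 |x|max left -0.047 right 0.048 y -0.018 0.011 z -0.070..-0.035
319 |x|max left -0.054 right 0.054 y -0.018 0.009 z -0.076..-0.046
331 |x|max left -0.060 right 0.060 y -0.017 0.010 z -0.083..-0.053
343 |x|max left -0.061 right 0.061 y -0.017 0.010 z -0.090..-0.061
355 |x|max left -0.057 right 0.059 y -0.019 0.010 z -0.094..-0.069
367 |x|max left -0.058 right 0.059 y -0.020 0.010 z -0.097..-0.076
379 |x|max left -0.059 right 0.058 y -0.021 0.004 z -0.101..-0.089
z -0.11 226 [-0.0189 -0.0209] [ 0.0195 -0.0174]
z -0.10 7097 [-0.0597 -0.0207] [0.0608 0.0062]
z -0.09 8709 [-0.0617 -0.0185] [0.0622 0.0038]
z -0.08 6611 [-0.0576 -0.0178] [0.0585 0.0106]
z -0.07 4055 [-0.0494 -0.0177] [0.0512 0.0109]
z -0.06 4651 [-0.0412 -0.0142] [0.0419 0.0118]
z -0.05 2034 [-0.0335 -0.014 ] [0.0345 0.0137]
z -0.04 718 [-0.0156 -0.012 ] [0.0187 0.0114]
z -0.03 639 [-0.0133 -0.0115] [ 0.0142 -0.0054]
z -0.02 657 [-0.0824 -0.0113] [0.0141 0.0108]
z -0.01 974 [-0.085  -0.0112] [0.0136 0.0127]
```

```bash
python3 -c "
from h import *
plan([.4585,.2866,.15],56)"
```

```text
to [0.4585 0.2866 0.15  ] 56  dx 0.0083 dy 0.0113 dz 0.0025 ax -0.0004 ay 0.0002 az 0.5015  rows>=12.6
```

Emit:
arm_command:
  steps:
    - {"dx":0.008,"dy":0.011,"dz":0,"ax":0,"ay":0,"az":0.5,"fingers":0}
    - {"dx":0.008,"dy":0.011,"dz":0,"ax":0,"ay":0,"az":0.5,"fingers":0}
    - {"dx":0.008,"dy":0.011,"dz":0,"ax":0,"ay":0,"az":0.5,"fingers":0}
    - {"dx":0.008,"dy":0.011,"dz":0,"ax":0,"ay":0,"az":0.5,"fingers":0}
    - {"dx":0.008,"dy":0.011,"dz":0,"ax":0,"ay":0,"az":0.5,"fingers":0}
    - {"dx":0.008,"dy":0.011,"dz":0,"ax":0,"ay":0,"az":0.5,"fingers":0}
    - {"dx":0.008,"dy":0.011,"dz":0,"ax":0,"ay":0,"az":0.5,"fingers":0}
    - {"dx":0.008,"dy":0.011,"dz":0,"ax":0,"ay":0,"az":0.5,"fingers":0}

```text
time_s: 4.22
position: [0.4585, 0.2868, 0.1515]
eef_rot: [-180.0, 0.0, 87.7]
force: [0.5, -0.6, -0.2]
gripper_width: 0.0001
```

```bash
python3 -c "
from h import *
st();plan([.4585,.2866,.12],56)"
```

```text
t 4.22 [0.4585 0.2868 0.1515] [-179.9903    0.0243   87.7407] F [ 0.4627 -0.6283 -0.1831] w 0.0001 j [  5.2  29.6 -51.7 107.5  27.8  56.4  28.9]
to [0.4585 0.2866 0.12  ] 56  dx -0.0006 dy -0.0000 dz 0.0787 ax -0.0000 ay 0.0001 az 0.1763  rows>=4.4
```

Emit:
arm_command:
  steps:
    - {"dx":0,"dy":0,"dz":0.02,"ax":0,"ay":0,"az":0.177,"fingers":0}
    - {"dx":0,"dy":0,"dz":0.04,"ax":0,"ay":0,"az":0.177,"fingers":0}
    - {"dx":0,"dy":0,"dz":0.06,"ax":0,"ay":0,"az":0.177,"fingers":0}
    - {"dx":0,"dy":0,"dz":0.079,"ax":0,"ay":0,"az":0.177,"fingers":0}
    - {"dx":0,"dy":0,"dz":0.079,"ax":0,"ay":0,"az":0.177,"fingers":0}
    - {"dx":0,"dy":0,"dz":0.079,"ax":0,"ay":0,"az":0.177,"fingers":0}

```text
time_s: 4.72
position: [0.4582, 0.287, 0.1197]
eef_rot: [180.0, 0.1, 56.1]
force: [0.2, -0.2, 0.5]
gripper_width: 0.0
```

```bash
python3 -c "
from h import *
st();snap('wrist','w4');snap('scene','s4');plan([.4585,.2866,.077],56)
im=load('s4')[0];cv2.imwrite('pics/s4c.png',cv2.resize(im[150:310,260:430],None,fx=3.5,fy=3.5,interpolation=cv2.INTER_CUBIC)[:,:,::-1])"
```

```text
t 4.72 [0.4582 0.287  0.1197] [179.9934   0.0501  56.1396] F [ 0.2319 -0.2099  0.4986] w 0.0000 j [ -1.5  29.5 -42.7 108.9  25.3  51.4  -0.6]
to [0.4585 0.2866 0.077 ] 56  dx -0.0015 dy 0.0017 dz 0.1079 ax 0.0001 ay 0.0000 az 0.0033  rows>=1.0
```

View pics/w4.png

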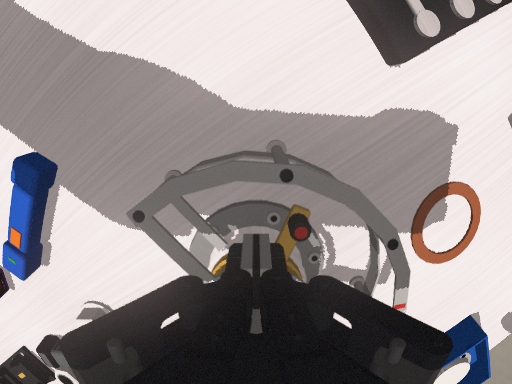

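View pics/s4c.png

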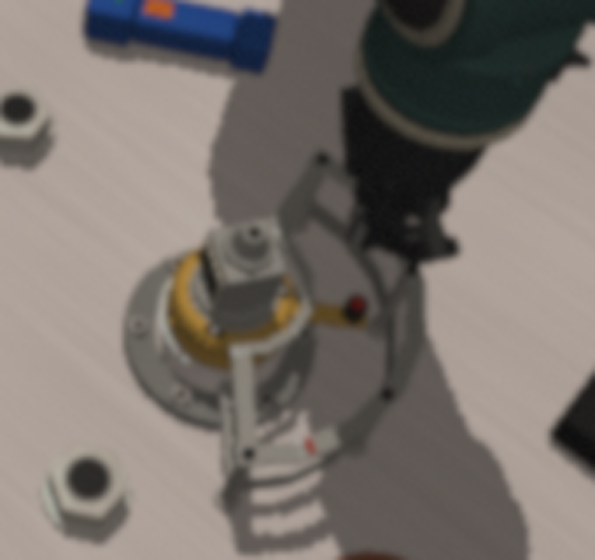

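The pin (301,230) lies just to the tool's +x side, and the fingertips are over the open window. I measure it once more and go down.

```bash
python3 - <<'E'
from h import *
im,d,pose=load('w4');P=pts('wrist',d,pose);hsv=cv2.cvtColor(im,cv2.COLOR_RGB2HSV)
m=((hsv[...,0]<6)|(hsv[...,0]>172))&(hsv[...,1]>130)&(np.hypot(P[...,0]-.4815,P[...,1]-.307)<.03)
v,u=np.nonzero(m);p=plane('wrist',[u.mean(),v.mean()],.086,pose)[0];print(p,P[m].mean(0))
r=p[:2]-[.5257,.2413];print(np.hypot(*r),np.degrees(np.arctan2(r[1],r[0])), 'tool',(p-pose[0])@rot(pose[1]))
E
```

```text
[0.4802 0.3089 0.086 ] [0.4799 0.3088 0.0861]
0.08145898864636046 123.96813178368483 tool [0.0304 0.0061 0.0337]
```

Emit:
arm_command:
  steps:
    - {"dx":0,"dy":0,"dz":0.04,"ax":0,"ay":0,"az":0,"fingers":0}
    - {"dx":0,"dy":0,"dz":0.08,"ax":0,"ay":0,"az":0,"fingers":0}
    - {"dx":0,"dy":0,"dz":0.108,"ax":0,"ay":0,"az":0,"fingers":0}
    - {"dx":0,"dy":0,"dz":0.108,"ax":0,"ay":0,"az":0,"fingers":0}

```text
time_s: 5.15
position: [0.4572, 0.2872, 0.0751]
eef_rot: [-179.9, 0.1, 56.7]
force: [-1.2, -0.7, -0.2]
gripper_width: 0.0
```

```bash
cat >> h.py <<'E'
C=np.array([.5257,.2413])
def arc(phis,r=.081,z=.076,off=0):
    for f in phis: 
        a=np.radians(f);plan([C[0]+r*np.cos(a),C[1]+r*np.sin(a),z],f-90+off)
E
python3 -c "
from h import *
st();arc([140,134,128,122,116,110,104,98])"
```

```text
t 5.15 [0.4572 0.2872 0.0751] [-179.9154    0.1334   56.6567] F [-1.1518 -0.6505 -0.2283] w 0.0000 j [ -3.6  33.2 -40.3 110.4  28.8  47.1  -2.9]
to [0.4637 0.2934 0.076 ] 50  dx 0.0218 dy 0.0049 dz -0.0022 ax -0.0004 ay 0.0008 az 0.0370  rows>=0.9
to [0.4694 0.2996 0.076 ] 44  dx 0.0427 dy 0.0085 dz -0.0023 ax -0.0004 ay 0.0008 az 0.0703  rows>=1.8
to [0.4758 0.3051 0.076 ] 38  dx 0.0631 dy 0.0142 dz -0.0024 ax -0.0003 ay 0.0008 az 0.1036  rows>=2.6
to [0.4828 0.31   0.076 ] 32  dx 0.0828 dy 0.0220 dz -0.0024 ax -0.0003 ay 0.0008 az 0.1370  rows>=3.4
to [0.4902 0.3141 0.076 ] 26  dx 0.1016 dy 0.0319 dz -0.0025 ax -0.0003 ay 0.0008 az 0.1703  rows>=4.3
to [0.498  0.3174 0.076 ] 20  dx 0.1192 dy 0.0436 dz -0.0025 ax -0.0002 ay 0.0009 az 0.2036  rows>=5.1
to [0.5061 0.3199 0.076 ] 14  dx 0.1355 dy 0.0571 dz -0.0026 ax -0.0002 ay 0.0009 az 0.2370  rows>=6.0
to [0.5144 0.3215 0.076 ] 8  dx 0.1504 dy 0.0723 dz -0.0026 ax -0.0001 ay 0.0009 az 0.2703  rows>=6.8
```

Emit:
arm_command:
  steps:
    - {"dx":0.022,"dy":0.005,"dz":-0.002,"ax":0,"ay":0,"az":0.037,"fingers":0}
    - {"dx":0.043,"dy":0.0085,"dz":-0.002,"ax":0,"ay":0,"az":0.07,"fingers":0}
    - {"dx":0.063,"dy":0.014,"dz":-0.002,"ax":0,"ay":0,"az":0.104,"fingers":0}
    - {"dx":0.083,"dy":0.022,"dz":-0.002,"ax":0,"ay":0,"az":0.137,"fingers":0}
    - {"dx":0.102,"dy":0.032,"dz":-0.002,"ax":0,"ay":0,"az":0.17,"fingers":0}
    - {"dx":0.119,"dy":0.0435,"dz":-0.002,"ax":0,"ay":0,"az":0.204,"fingers":0}
    - {"dx":0.1355,"dy":0.057,"dz":-0.002,"ax":0,"ay":0,"az":0.237,"fingers":0}
    - {"dx":0.15,"dy":0.072,"dz":-0.002,"ax":0,"ay":0,"az":0.27,"fingers":0}

```text
time_s: 5.82
position: [0.5148, 0.3222, 0.0782]
eef_rot: [180.0, 0.1, 7.8]
force: [-3.9, -4.0, 0.2]
gripper_width: 0.0001
```

```bash
python3 -c "
from h import *
st();snap('wrist','w5');arc([95,91,87,83,80,77,75.5,74])"
```

```text
t 5.82 [0.5148 0.3222 0.0782] [179.9784   0.0735   7.7867] F [-3.9168 -4.0112  0.2197] w 0.0001 j [-14.1  35.4 -27.9 100.8  21.   49.1 -43.8]
to [0.5186 0.322  0.076 ] 5  dx 0.0058 dy 0.0015 dz 0.0058 ax -0.0000 ay 0.0001 az 0.0126  rows>=0.3
to [0.5243 0.3223 0.076 ] 1  dx 0.0199 dy 0.0026 dz 0.0058 ax -0.0000 ay 0.0001 az 0.0349  rows>=0.9
to [0.5299 0.3222 0.076 ] -3  dx 0.0338 dy 0.0046 dz 0.0058 ax -0.0000 ay 0.0001 az 0.0571  rows>=1.4
to [0.5356 0.3217 0.076 ] -7  dx 0.0477 dy 0.0076 dz 0.0058 ax -0.0000 ay 0.0001 az 0.0793  rows>=2.0
to [0.5398 0.3211 0.076 ] -10  dx 0.0579 dy 0.0105 dz 0.0058 ax -0.0000 ay 0.0001 az 0.0960  rows>=2.4
to [0.5439 0.3202 0.076 ] -13  dx 0.0679 dy 0.0139 dz 0.0058 ax -0.0000 ay 0.0001 az 0.1126  rows>=2.8
to [0.546  0.3197 0.076 ] -14.5  dx 0.0728 dy 0.0158 dz 0.0058 ax -0.0000 ay 0.0001 az 0.1210  rows>=3.0
to [0.548  0.3192 0.076 ] -16  dx 0.0777 dy 0.0179 dz 0.0058 ax -0.0000 ay 0.0001 az 0.1293  rows>=3.3
```

View pics/w5.png

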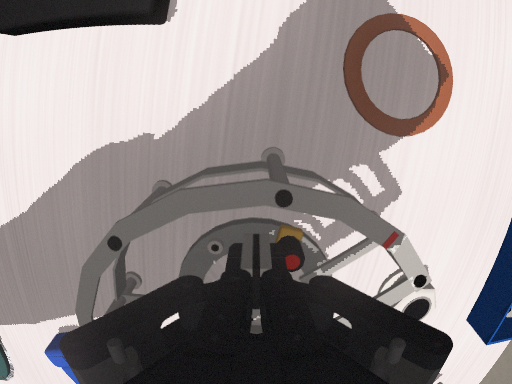

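The pin with its red dot (292,262) is against the finger and moving with it, at about 5 N. I continue.

Emit:
arm_command:
  steps:
    - {"dx":0.006,"dy":0.0015,"dz":0.004,"ax":0,"ay":0,"az":0.013,"fingers":0}
    - {"dx":0.02,"dy":0.0025,"dz":0.005,"ax":0,"ay":0,"az":0.035,"fingers":0}
    - {"dx":0.034,"dy":0.0045,"dz":0.005,"ax":0,"ay":0,"az":0.057,"fingers":0}
    - {"dx":0.048,"dy":0.0075,"dz":0.005,"ax":0,"ay":0,"az":0.079,"fingers":0}
    - {"dx":0.058,"dy":0.0105,"dz":0.005,"ax":0,"ay":0,"az":0.096,"fingers":0}
    - {"dx":0.068,"dy":0.014,"dz":0.005,"ax":0,"ay":0,"az":0.113,"fingers":0}
    - {"dx":0.073,"dy":0.016,"dz":0.005,"ax":0,"ay":0,"az":0.121,"fingers":0}
    - {"dx":0.073,"dy":0.016,"dz":0.005,"ax":0,"ay":0,"az":0.121,"fingers":0}

```text
time_s: 6.53
position: [0.545, 0.3203, 0.0764]
eef_rot: [-180.0, -0.0, -13.7]
force: [-2.2, -0.1, 4.9]
gripper_width: -0.0001
```

```bash
cat > pin.py <<'E'
from h import *
import sys
s=st();im,d,pose=snap('wrist',sys.argv[1]);P=pts('wrist',d,pose);hsv=cv2.cvtColor(im,cv2.COLOR_RGB2HSV)
rr=np.hypot(P[...,0]-C[0],P[...,1]-C[1])
m=((hsv[...,0]<6)|(hsv[...,0]>172))&(hsv[...,1]>130)&(rr>.06)&(rr<.1)&(np.abs(P[...,2]-.086)<.012)
v,u=np.nonzero(m);p=plane('wrist',[u.mean(),v.mean()],.086,pose)[0];print(len(u),u.mean(),v.mean(),p)
r=p[:2]-C;a=np.degrees(np.arctan2(r[1],r[0]));print('r',np.hypot(*r),'ang',a,'q rad',np.radians(130-(a-10)))
E
python3 pin.py w6; python3 -c "
from h import *
arc([73,72,71,70,69])"
```

```text
t 6.53 [0.545  0.3203 0.0764] [-179.9541   -0.0127  -13.6755] F [-2.1883 -0.0869  4.926 ] w -0.0001 j [-16.9  36.5 -22.4  97.3  17.3  49.6 -60.3]
199 293.5527638190955 263.6934673366834 [0.5633 0.3131 0.086 ]
r 0.08099587497187086 ang 62.37141553548602 q rad 1.354874392568288
to [0.5494 0.3188 0.076 ] -17  dx 0.0122 dy 0.0012 dz 0.0007 ax -0.0002 ay -0.0000 az 0.0189  rows>=0.5
to [0.5507 0.3183 0.076 ] -18  dx 0.0157 dy 0.0014 dz 0.0007 ax -0.0002 ay -0.0000 az 0.0245  rows>=0.6
to [0.5521 0.3179 0.076 ] -19  dx 0.0192 dy 0.0017 dz 0.0007 ax -0.0002 ay -0.0000 az 0.0301  rows>=0.8
to [0.5534 0.3174 0.076 ] -20  dx 0.0228 dy 0.0021 dz 0.0007 ax -0.0002 ay -0.0000 az 0.0356  rows>=0.9
to [0.5547 0.3169 0.076 ] -21  dx 0.0263 dy 0.0025 dz 0.0007 ax -0.0002 ay -0.0000 az 0.0412  rows>=1.0
```

Emit:
arm_command:
  steps:
    - {"dx":0.008,"dy":0.001,"dz":0,"ax":0,"ay":0,"az":0.012,"fingers":0}
    - {"dx":0.014,"dy":0.001,"dz":0,"ax":0,"ay":0,"az":0.022,"fingers":0}
    - {"dx":0.019,"dy":0.0015,"dz":0,"ax":0,"ay":0,"az":0.03,"fingers":0}
    - {"dx":0.019,"dy":0.0015,"dz":0,"ax":0,"ay":0,"az":0.03,"fingers":0}

```text
time_s: 6.92
position: [0.5488, 0.3201, 0.0759]
eef_rot: [-180.0, 0.3, -18.9]
force: [-19.7, 5.8, 11.7]
gripper_width: -0.0001
```

```bash
python3 pin.py w7
```

```text
t 6.92 [0.5488 0.3201 0.0759] [-179.9918    0.2659  -18.9468] F [-19.6917   5.832   11.6616] w -0.0001 j [-17.5  36.7 -21.2  96.7  16.2  49.8 -64.4]
176 292.23295454545456 263.57954545454544 [0.5658 0.3118 0.086 ]
r 0.08111591347874228 ang 60.379011509097666 q rad 1.389648402858757
```

The lever is at its stop: q is about 1.39 rad and the force has risen to 20 N. I back off tangentially and then go up.

Emit:
arm_command:
  steps:
    - {"dx":0,"dy":0,"dz":0,"ax":0,"ay":0,"az":0,"fingers":0}
    - {"dx":0,"dy":0,"dz":0,"ax":0,"ay":0,"az":0,"fingers":0}
    - {"dx":-0.02,"dy":0,"dz":0,"ax":0,"ay":0,"az":0,"fingers":0}
    - {"dx":-0.04,"dy":0,"dz":0,"ax":0,"ay":0,"az":0,"fingers":0}
    - {"dx":-0.04,"dy":0,"dz":-0.1,"ax":0,"ay":0,"az":0,"fingers":0}
    - {"dx":-0.04,"dy":0,"dz":-0.2,"ax":0,"ay":0,"az":0,"fingers":0}
    - {"dx":-0.04,"dy":0,"dz":-0.3,"ax":0,"ay":0,"az":0,"fingers":0}
    - {"dx":-0.04,"dy":0,"dz":-0.4,"ax":0,"ay":0,"az":0,"fingers":0}

```text
time_s: 7.63
position: [0.5363, 0.3227, 0.2377]
eef_rot: [180.0, -0.0, -19.0]
force: [0.6, -0.7, -0.1]
gripper_width: -0.0004
```

```bash
python3 pin.py w8; python3 -c "
from h import *
plan([.45,.0,.25],-24.5);plan([.522,-.058,.2],-24.5)"
```

```text
t 7.63 [0.5363 0.3227 0.2377] [179.9961  -0.0101 -19.0424] F [ 0.6256 -0.7168 -0.0716] w -0.0004 j [-15.9  25.5 -24.2  91.3  11.2  65.7 -61.7]
64 285.828125 178.828125 [0.5648 0.3115 0.086 ]
r 0.08035967293908886 ang 60.91174065971115 q rad 1.380350525159199
to [0.45 0.   0.25] -24.5  dx 0.0556 dy 0.8392 dz -0.0156 ax -0.0024 ay -0.0020 az 0.0303  rows>=8.1
to [ 0.522 -0.058  0.2  ] -24.5  dx 0.2723 dy 0.9184 dz 0.1103 ax -0.0024 ay -0.0020 az 0.0303  rows>=9.2
```

View pics/w8.png

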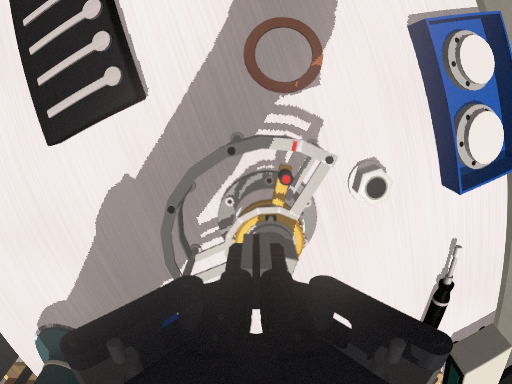

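The pin (286,178) stays at about 1.38 rad, in line with the red mark on the guard. Now to the reader, with the gripper opening on the way.

Emit:
arm_command:
  steps:
    - {"dx":0.13,"dy":0.46,"dz":-0.04,"ax":0,"ay":0,"az":0.03,"fingers":1}
    - {"dx":0.13,"dy":0.46,"dz":-0.04,"ax":0,"ay":0,"az":0.03,"fingers":1}
    - {"dx":0.13,"dy":0.46,"dz":-0.04,"ax":0,"ay":0,"az":0.03,"fingers":1}
    - {"dx":0.13,"dy":0.46,"dz":-0.04,"ax":0,"ay":0,"az":0.03,"fingers":1}
    - {"dx":0.27,"dy":0.918,"dz":0.0,"ax":0,"ay":0,"az":0.03,"fingers":1}
    - {"dx":0.27,"dy":0.918,"dz":0.05,"ax":0,"ay":0,"az":0.03,"fingers":1}
    - {"dx":0.27,"dy":0.918,"dz":0.08,"ax":0,"ay":0,"az":0.03,"fingers":1}
    - {"dx":0.27,"dy":0.918,"dz":0.11,"ax":0,"ay":0,"az":0.03,"fingers":1}

```text
time_s: 8.35
position: [0.5206, -0.0066, 0.2141]
eef_rot: [-180.0, -0.1, -24.5]
force: [1.6, 0.6, 0.3]
gripper_width: 0.0853
```

```bash
python3 -c "
from h import *
st();plan([.50,-.107,.2],-24.5);plan([.522,-.058,.14],-24.5)"
```

```text
t 8.35 [ 0.5206 -0.0066  0.2141] [-179.978    -0.1404  -24.4785] F [1.6321 0.641  0.3101] w 0.0853 j [ 11.2  15.  -16.2 108.    5.   57.6 -31.6]
to [ 0.5   -0.107  0.2  ] -24.5  dx 0.0571 dy 0.2499 dz 0.0354 ax -0.0001 ay -0.0008 az 0.0001  rows>=2.5
to [ 0.522 -0.058  0.14 ] -24.5  dx 0.0560 dy 0.1157 dz 0.1854 ax -0.0001 ay -0.0008 az 0.0001  rows>=2.2
```

Emit:
arm_command:
  steps:
    - {"dx":0.057,"dy":0.25,"dz":0.035,"ax":0,"ay":0,"az":0,"fingers":1}
    - {"dx":0.057,"dy":0.25,"dz":0.035,"ax":0,"ay":0,"az":0,"fingers":1}
    - {"dx":0.057,"dy":0.25,"dz":0.035,"ax":0,"ay":0,"az":0,"fingers":1}
    - {"dx":0.057,"dy":0.25,"dz":0.035,"ax":0,"ay":0,"az":0,"fingers":1}
    - {"dx":0.057,"dy":0.25,"dz":0.035,"ax":0,"ay":0,"az":0,"fingers":1}

```text
time_s: 8.77
position: [0.4996, -0.1057, 0.1994]
eef_rot: [180.0, 0.0, -24.6]
force: [0.1, 0.8, 0.8]
gripper_width: 0.0856
```

```bash
python3 - <<'E'
from h import *
st();im,d,pose=snap('wrist','w9');P=pts('wrist',d,pose);g=cv2.cvtColor(im,cv2.COLOR_RGB2GRAY);hsv=cv2.cvtColor(im,cv2.COLOR_RGB2HSV)
m=(d>0)&(np.hypot(P[...,0]-.522,P[...,1]+.058)<.095)&(P[...,2]>.028)&(P[...,2]<.06)&(g<110)
for e in [(.495,.0185),(.548,-.136)]:m&=np.hypot(P[...,0]-e[0],P[...,1]-e[1])>.036
k,l,s,_=cv2.connectedComponentsWithStats(m.astype(np.uint8));i=1+np.argmax(s[1:,4]);q=P[l==i]
print(cv2.minAreaRect((q[:,:2]*1000).astype(np.float32)),len(q),np.percentile(q[:,2],[5,50,95]))
m=(P[...,2]>.025)&(P[...,2]<.045)&(hsv[...,1]<60)&(g>120)
k,l,s,_=cv2.connectedComponentsWithStats(m.astype(np.uint8))
for i in range(1,k):
    if s[i,4]>150:
        q=P[l==i];print('nut',cv2.minEnclosingCircle((q[:,:2]*1000).astype(np.float32)),s[i])
plan([.522,-.058,.05],-24.5)
E
```

```text
t 8.77 [ 0.4996 -0.1057  0.1994] [179.9816   0.0012 -24.5925] F [0.1126 0.7594 0.7951] w 0.0856 j [ 19.6  14.8 -12.9 110.1   4.   55.5 -19.7]
((520.3528442382812, -56.924041748046875), (147.54457092285156, 40.239444732666016), 65.11573028564453) 3292 [0.033  0.0382 0.0416]
nut ((493.38946533203125, 19.76665496826172), 25.748872756958008) [179  46  43  46 605]
nut ((546.4518432617188, -135.33518981933594), 25.772705078125) [285 157  43  45 922]
nut ((495.400634765625, -111.92445373535156), 14.856949806213379) [242 177  27  11 296]
to [ 0.522 -0.058  0.05 ] -24.5  dx 0.0018 dy -0.1283 dz 0.3740 ax -0.0000 ay -0.0001 az 0.0001  rows>=3.8
```

View pics/w9.png

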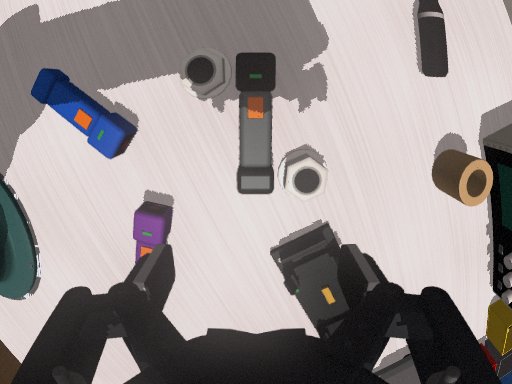

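Wrist view: the reader stands upright in the picture at (255,123), with the nuts at (206,72) and (304,175) clear of its middle by about 17 mm along its length. I go over and down.

```bash
python3 -c "
from h import *
plan([.5207,-.0578,.12],-24.6);plan([.5207,-.0578,.04],-24.6);plan([.5207,-.0578,.009],-24.6)"
```

```text
to [ 0.5207 -0.0578  0.12  ] -24.6  dx -0.0013 dy -0.1275 dz 0.1990 ax -0.0000 ay -0.0001 az 0.0006  rows>=2.3
to [ 0.5207 -0.0578  0.04  ] -24.6  dx -0.0014 dy -0.1274 dz 0.3990 ax -0.0000 ay -0.0001 az 0.0006  rows>=4.0
to [ 0.5207 -0.0578  0.009 ] -24.6  dx -0.0014 dy -0.1274 dz 0.4765 ax -0.0000 ay -0.0001 az 0.0006  rows>=4.7
```

Emit:
arm_command:
  steps:
    - {"dx":-0.0013,"dy":-0.064,"dz":0.08,"ax":0,"ay":0,"az":0,"fingers":1}
    - {"dx":-0.0013,"dy":-0.1275,"dz":0.16,"ax":0,"ay":0,"az":0,"fingers":1}
    - {"dx":-0.0013,"dy":-0.1275,"dz":0.24,"ax":0,"ay":0,"az":0,"fingers":1}
    - {"dx":-0.0013,"dy":-0.1275,"dz":0.32,"ax":0,"ay":0,"az":0,"fingers":1}
    - {"dx":-0.0013,"dy":-0.1275,"dz":0.36,"ax":0,"ay":0,"az":0,"fingers":1}
    - {"dx":-0.0013,"dy":-0.1275,"dz":0.36,"ax":0,"ay":0,"az":0,"fingers":1}

```text
time_s: 9.32
position: [0.519, -0.0561, 0.0525]
eef_rot: [180.0, 0.3, -24.3]
force: [-0.4, 0.7, -0.5]
gripper_width: 0.0853
```

```bash
python3 -c "
from h import *
st();snap('wrist','w10');plan([.5207,-.0578,.009],-24.6)"
```

```text
t 9.32 [ 0.519  -0.0561  0.0525] [179.9516   0.2793 -24.3432] F [-0.3553  0.6735 -0.4593] w 0.0853 j [ 12.9  28.5 -12.4 114.    9.3  38.7 -29.6]
to [ 0.5207 -0.0578  0.009 ] -24.6  dx 0.0030 dy 0.0023 dz 0.1140 ax 0.0001 ay 0.0008 az 0.0013  rows>=1.1
```

View pics/w10.png

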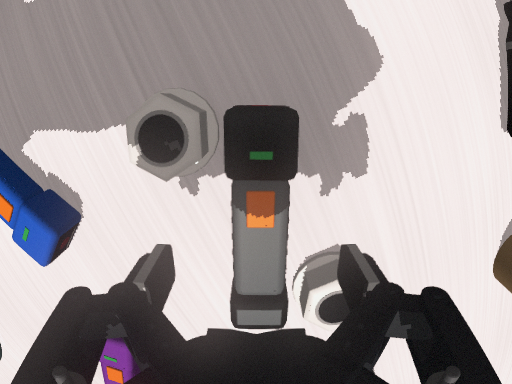

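Emit:
arm_command:
  steps:
    - {"dx":0.003,"dy":0.002,"dz":0.04,"ax":0,"ay":0,"az":0,"fingers":1}
    - {"dx":0.003,"dy":0.002,"dz":0.08,"ax":0,"ay":0,"az":0,"fingers":1}
    - {"dx":0.003,"dy":0.002,"dz":0.11,"ax":0,"ay":0,"az":0,"fingers":1}
    - {"dx":0.003,"dy":0.002,"dz":0.11,"ax":0,"ay":0,"az":0,"fingers":1}
    - {"dx":0.003,"dy":0.002,"dz":0.11,"ax":0,"ay":0,"az":0,"fingers":1}

```text
time_s: 9.78
position: [0.5218, -0.0589, 0.0122]
eef_rot: [-180.0, -0.0, -24.5]
force: [-0.0, -1.0, 0.1]
gripper_width: 0.0856
```

```bash
python3 -c "
from h import *
st()
im,d,pose=load('w10');P=pts('wrist',d,pose);q=(P-pose[0])@rot(pose[1])
m=(P[...,2]>.02)&(P[...,2]<.045)&(np.abs(q[...,0])<.09)&(np.abs(q[...,1])<.1)
for x0 in np.arange(-.06,.06,.01):
  s=q[m&(q[...,0]>x0)&(q[...,0]<x0+.01)]
  if len(s):print('%.2f'%x0,s[:,1].min(),s[:,1].max())
"
```

```text
t 9.78 [ 0.5218 -0.0589  0.0122] [-179.9847   -0.0085  -24.478 ] F [-0.0034 -0.9759  0.0622] w 0.0856 j [ 12.2  32.7 -11.2 114.4  10.8  33.9 -30.7]
-0.06 -0.08433864977861943 -0.03243823708609743
-0.05 -0.08165501708271826 -0.03462128716379729
-0.04 -0.07643388648911213 -0.04073774393157888
-0.02 -0.07529325763284432 0.0734614979006247
-0.01 -0.07555040037467763 0.07281790204900106
0.00 -0.07554810954911112 0.07280342058604661
0.01 -0.07538130316030783 0.07370914699686122
0.02 -0.07339598058914064 0.06901676308742997
0.03 0.04266957633264486 0.07509710787520549
0.04 0.03849997812056326 0.08063415264439062
0.05 0.03569358695550899 0.08539822996276061
```

Emit:
arm_command:
  steps:
    - {"dx":0,"dy":0,"dz":0.011,"ax":0,"ay":0,"az":0,"fingers":1}
    - {"dx":0,"dy":0,"dz":0.011,"ax":0,"ay":0,"az":0,"fingers":0.5}
    - {"dx":0,"dy":0,"dz":0.011,"ax":0,"ay":0,"az":0,"fingers":0.2}
    - {"dx":0,"dy":0,"dz":0.011,"ax":0,"ay":0,"az":0,"fingers":0.2}
    - {"dx":0,"dy":0,"dz":0.011,"ax":0,"ay":0,"az":0,"fingers":0.2}
    - {"dx":0,"dy":0,"dz":0.011,"ax":0,"ay":0,"az":0,"fingers":0.2}
  grip_force: 60

```text
time_s: 10.28
position: [0.5217, -0.0593, 0.0076]
eef_rot: [-180.0, -0.0, -24.5]
force: [-0.9, 0.0, 5.2]
gripper_width: 0.0327
```

```bash
python3 -c "
from h import *
st();snap('wrist','w11')"
```

```text
t 10.28 [ 0.5217 -0.0593  0.0076] [-179.9946   -0.0141  -24.511 ] F [-0.9204  0.0197  5.1613] w 0.0327 j [ 12.1  33.1 -11.  114.4  10.9  33.4 -30.8]
```

View pics/w11.png

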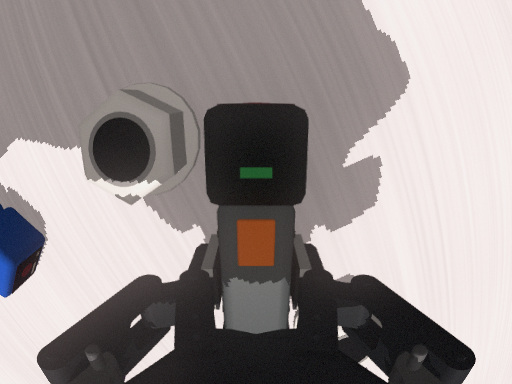

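The reader is gripped at 33 mm with its head square in view. I lift straight up.

Emit:
arm_command:
  steps:
    - {"dx":0,"dy":0,"dz":-0.03,"ax":0,"ay":0,"az":0,"fingers":0.2}
    - {"dx":0,"dy":0,"dz":-0.08,"ax":0,"ay":0,"az":0,"fingers":0.2}
    - {"dx":0,"dy":0,"dz":-0.15,"ax":0,"ay":0,"az":0,"fingers":0.2}
    - {"dx":0,"dy":0,"dz":-0.22,"ax":0,"ay":0,"az":0,"fingers":0.2}
    - {"dx":0,"dy":0,"dz":-0.29,"ax":0,"ay":0,"az":0,"fingers":0.2}
    - {"dx":0,"dy":0,"dz":-0.34,"ax":0,"ay":0,"az":0,"fingers":0.2}
    - {"dx":0,"dy":0,"dz":-0.36,"ax":0,"ay":0,"az":0,"fingers":0.2}
    - {"dx":0,"dy":0,"dz":-0.36,"ax":0,"ay":0,"az":0,"fingers":0.2}

```text
time_s: 11.0
position: [0.5222, -0.0595, 0.1531]
eef_rot: [-180.0, -0.2, -24.5]
force: [0.4, -0.5, -2.2]
gripper_width: 0.0333
```

```bash
python3 - <<'E'
from h import *
st();im,d,pose=snap('wrist','w12');snap('scene','s12');P=pts('wrist',d,pose);q=(P-pose[0])@rot(pose[1])
g=cv2.cvtColor(im,cv2.COLOR_RGB2GRAY)
m=(d>0)&(q[...,1]<-.03)&(q[...,1]>-.09)&(np.abs(q[...,0])<.03)&(q[...,2]<0.02)&(q[...,2]>-.06)
x=q[m];print(len(x),x.min(0),x.max(0));t=x[(x[:,1]>-.07)&(x[:,1]<-.042)]
t=t[t[:,2]<np.median(t[:,2])+.004];print('head top z',np.median(t[:,2]),'slope',np.polyfit(t[:,1],t[:,2],1),np.polyfit(t[:,0],t[:,2],1))
print(cv2.minAreaRect((x[:,:2]*1000).astype(np.float32)))
m=(d>0)&(q[...,1]<-.012)&(q[...,1]>-.03)&(np.abs(q[...,0])<.012)&(q[...,2]>-.06)&(q[...,2]<.02)
x=q[m];print('grip top z',np.median(x[:,2]),np.median(x[:,0]))
E
```

```text
t 11.00 [ 0.5222 -0.0595  0.1531] [-179.9542   -0.1647  -24.5218] F [ 0.368  -0.5296 -2.2436] w 0.0333 j [ 15.   19.7 -14.2 110.6   6.2  50.3 -26.9]
11382 [-0.0204 -0.0774 -0.0358] [ 0.0199 -0.03   -0.021 ]
head top z -0.03312434201963413 slope [-0.0011 -0.0331] [ 0.0007 -0.033 ]
((-0.2616710662841797, -53.71482467651367), (40.32517623901367, 47.40962600708008), 0.034442029893398285)
grip top z -0.029888325580013583 -0.00011865988679668755
```

View pics/w12.png

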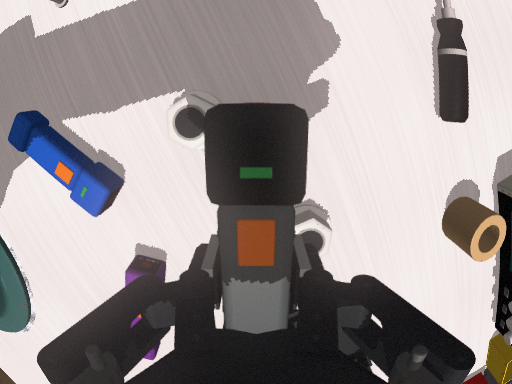

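```bash
python3 -c "
from h import *
u=np.array([np.cos(np.radians(-35)),np.sin(np.radians(-35))])
for r,z in [(.25,.16),(.1494,.105)]: plan([*(C+r*u),z],55)"
```

```text
to [0.7305 0.0979 0.16  ] 55  dx 0.3133 dy -0.5751 dz -0.0244 ax -0.0001 ay 0.0003 az -0.4418  rows>=11.1
to [0.6481 0.1556 0.105 ] 55  dx 0.0661 dy -0.6209 dz 0.1133 ax -0.0001 ay 0.0003 az -0.4418  rows>=11.1
```

Emit:
arm_command:
  steps:
    - {"dx":0.04,"dy":-0.05,"dz":-0.02,"ax":0,"ay":0,"az":-0.03,"fingers":0.2}
    - {"dx":0.08,"dy":-0.12,"dz":-0.02,"ax":0,"ay":0,"az":-0.06,"fingers":0.2}
    - {"dx":0.12,"dy":-0.19,"dz":-0.02,"ax":0,"ay":0,"az":-0.1,"fingers":0.2}
    - {"dx":0.16,"dy":-0.26,"dz":-0.02,"ax":0,"ay":0,"az":-0.14,"fingers":0.2}
    - {"dx":0.2,"dy":-0.33,"dz":-0.02,"ax":0,"ay":0,"az":-0.18,"fingers":0.2}
    - {"dx":0.24,"dy":-0.4,"dz":-0.02,"ax":0,"ay":0,"az":-0.22,"fingers":0.2}
    - {"dx":0.28,"dy":-0.47,"dz":-0.02,"ax":0,"ay":0,"az":-0.26,"fingers":0.2}
    - {"dx":0.313,"dy":-0.54,"dz":-0.02,"ax":0,"ay":0,"az":-0.3,"fingers":0.2}

```text
time_s: 11.77
position: [0.7255, 0.0858, 0.1564]
eef_rot: [-179.9, 0.2, 29.6]
force: [1.0, -0.2, -2.1]
gripper_width: 0.0329
```

```bash
python3 -c "
from h import *
st()
u=np.array([np.cos(np.radians(-35)),np.sin(np.radians(-35))])
for r,z in [(.25,.15),(.1494,.105)]: plan([*(C+r*u),z],55)"
```

```text
t 11.77 [0.7255 0.0858 0.1564] [-179.9222    0.1609   29.5801] F [ 1.0492 -0.165  -2.1333] w 0.0329 j [  6.2  40.9 -24.9  78.   17.7  65.    8.8]
to [0.7305 0.0979 0.15  ] 55  dx 0.0258 dy -0.0202 dz 0.0159 ax -0.0006 ay 0.0008 az -0.1412  rows>=3.6
to [0.6481 0.1556 0.105 ] 55  dx -0.0819 dy -0.2472 dz 0.1290 ax -0.0006 ay 0.0008 az -0.1412  rows>=3.6
```

Emit:
arm_command:
  steps:
    - {"dx":0.026,"dy":-0.02,"dz":0.016,"ax":0,"ay":0,"az":-0.04,"fingers":0.2}
    - {"dx":0.026,"dy":-0.02,"dz":0.016,"ax":0,"ay":0,"az":-0.08,"fingers":0.2}
    - {"dx":0.026,"dy":-0.02,"dz":0.016,"ax":0,"ay":0,"az":-0.12,"fingers":0.2}
    - {"dx":0.026,"dy":-0.02,"dz":0.016,"ax":0,"ay":0,"az":-0.141,"fingers":0.2}
    - {"dx":0.026,"dy":-0.02,"dz":0.016,"ax":0,"ay":0,"az":-0.141,"fingers":0.2}
    - {"dx":0.026,"dy":-0.02,"dz":0.016,"ax":0,"ay":0,"az":-0.141,"fingers":0.2}

```text
time_s: 12.27
position: [0.7296, 0.0972, 0.1508]
eef_rot: [-179.9, 0.1, 54.5]
force: [-0.1, -0.6, -2.8]
gripper_width: 0.0329
```

```bash
python3 - <<'E'
from h import *
st();im,d,pose=snap('wrist','w13');snap('top','t13');P=pts('wrist',d,pose)
u=np.array([np.cos(np.radians(-35)),np.sin(np.radians(-35))])
plan([*(C+.1494*u),.105],55)
near=np.hypot(P[...,0]-C[0],P[...,1]-C[1])<.05
m=near&(P[...,2]>.102)&(P[...,2]<.132)&(d>0)
x=P[m];a=(x[:,:2]-C)@u;b=(x[:,:2]-C)@[-u[1],u[0]]
print(len(x),np.percentile(a,[5,50,90,95,99]),np.percentile(b,[2,50,98]))
f=x[(a>.016)&(np.abs(b)<.016)];pf=np.polyfit((f[:,:2]-C)@[-u[1],u[0]],(f[:,:2]-C)@u,1);print('face slope',pf,len(f))
m=near&(P[...,2]>.135)&(P[...,2]<.145);print(cv2.minAreaRect((P[m][:,:2]*1000).astype(np.float32)))
cv2.imwrite('pics/w13c.png',cv2.resize(im[0:260,120:400],None,fx=2.2,fy=2.2)[:,:,::-1])
E
```

```text
t 12.27 [0.7296 0.0972 0.1508] [-179.8749    0.0755   54.4929] F [-0.093  -0.5915 -2.8249] w 0.0329 j [  8.3  42.8 -30.1  77.2  21.9  65.9  30.4]
to [0.6481 0.1556 0.105 ] 55  dx 0.0001 dy -0.2511 dz 0.1170 ax -0.0003 ay 0.0003 az -0.0028  rows>=2.7Traceback (most recent call last):
  File "<stdin>", line 8, in <module>
    return _quantile_unchecked(
        a, q, axis, out, overwrite_input, method, keepdims, weights)
    return _ureduce(a,
                    func=_quantile_ureduce_func,
    ...<5 lines>...
                    overwrite_input=overwrite_input,
                    method=method)
    r = func(a, **kwargs)
    result = _quantile(arr,
                       quantiles=q,
    ...<2 lines>...
                       out=out,
                       weights=wgt)
    slices_having_nans = np.isnan(arr[-1, ...])
                                  ~~~^^^^^^^^^
IndexError: index -1 is out of bounds for axis 0 with size 0
```

View pics/w13.png

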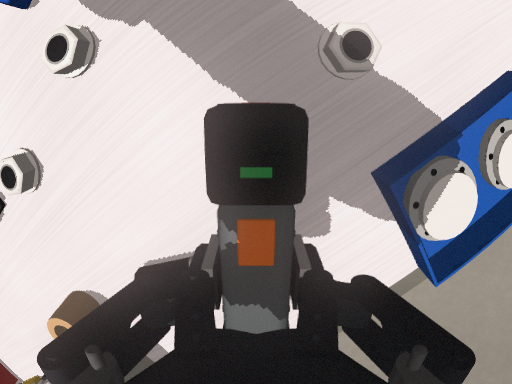

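View pics/t13.png

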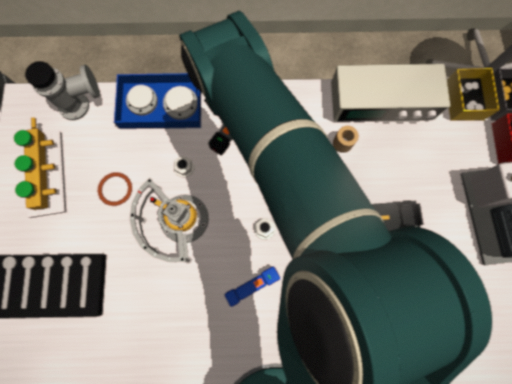

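The wrist camera cannot see the nozzle from here. In the top view the reader's head (220,140) points at the stand. I go down and in most of the way, then check from the fixed cameras.

Emit:
arm_command:
  steps:
    - {"dx":0,"dy":-0.02,"dz":0.04,"ax":0,"ay":0,"az":-0.003,"fingers":0.2}
    - {"dx":0,"dy":-0.05,"dz":0.08,"ax":0,"ay":0,"az":-0.003,"fingers":0.2}
    - {"dx":0,"dy":-0.09,"dz":0.115,"ax":0,"ay":0,"az":-0.003,"fingers":0.2}
    - {"dx":0,"dy":-0.13,"dz":0.117,"ax":0,"ay":0,"az":-0.003,"fingers":0.2}
    - {"dx":0,"dy":-0.16,"dz":0.117,"ax":0,"ay":0,"az":-0.003,"fingers":0.2}
    - {"dx":0,"dy":-0.18,"dz":0.117,"ax":0,"ay":0,"az":-0.003,"fingers":0.2}
    - {"dx":0,"dy":-0.19,"dz":0.117,"ax":0,"ay":0,"az":-0.003,"fingers":0.2}
    - {"dx":0,"dy":-0.19,"dz":0.117,"ax":0,"ay":0,"az":-0.003,"fingers":0.2}

```text
time_s: 13.03
position: [0.6682, 0.1418, 0.1067]
eef_rot: [180.0, -0.0, 55.2]
force: [0.4, -0.0, -2.5]
gripper_width: 0.0331
```

```bash
python3 - <<'E'
from h import *
st()
u=np.array([np.cos(np.radians(-35)),np.sin(np.radians(-35))])
plan([*(C+.1494*u),.105],55)
out=[]
for n in ['top','scene']:
    im,d,_=snap(n,n+'14');P=pts(n,d)
    uv=proj(n,[*C,.12])[0].astype(int);print(n,uv)
    c=im[max(0,uv[1]-70):uv[1]+50,max(0,uv[0]-60):uv[0]+80];out.append(cv2.resize(c,(400,343),interpolation=cv2.INTER_CUBIC))
    a=(P[...,:2]-C)@u;b=(P[...,:2]-C)@[-u[1],u[0]]
    # head of reader
    m=(d>0)&(P[...,2]>.125)&(P[...,2]<.148)&(a>.05)&(a<.13)&(np.abs(b)<.04)
    if m.sum()>5: print('head a',np.percentile(a[m],[1,50,99]),'b',np.percentile(b[m],[2,50,98]),'z',np.median(P[m][:,2]),m.sum(),cv2.minAreaRect((P[m][:,:2]*1000).astype(np.float32)))
    m=(d>0)&(P[...,2]>.132)&(P[...,2]<.147)&(a<.04)&(np.hypot(a,b)<.04)
    if m.sum()>5:print('noz a',np.percentile(a[m],[2,98]),'b',np.percentile(b[m],[2,98]),'z',np.median(P[m][:,2]))
cv2.imwrite('pics/c14.png',np.hstack(out)[:,:,::-1])
E
```

```text
t 13.03 [0.6682 0.1418 0.1067] [179.9631  -0.0375  55.1889] F [ 0.3727 -0.0036 -2.4923] w 0.0331 j [  5.8  40.4 -30.3  88.1  22.8  57.6  24.3]
to [0.6481 0.1556 0.105 ] 55  dx -0.0005 dy -0.0610 dz 0.0042 ax 0.0002 ay -0.0002 az 0.0010  rows>=0.6
top [175 211]
head a [0.098  0.1122 0.1292] b [-0.0203 -0.0019  0.0175] z 0.14198071556250658 211 ((618.820556640625, 175.68206787109375), (40.136322021484375, 32.07291030883789), 55.167938232421875)
noz a [-0.0195  0.0213] b [-0.0207  0.0185] z 0.14046150069863794
scene [329 224]
head a [0.1016 0.1161 0.1294] b [-0.0172  0.005   0.0206] z 0.14108376595822258 239 ((620.9696044921875, 175.9535675048828), (39.58311462402344, 28.86111831665039), 56.67697525024414)
noz a [-0.0168  0.0242] b [-0.0185  0.0207] z 0.14012942414533913
```

View pics/c14.png

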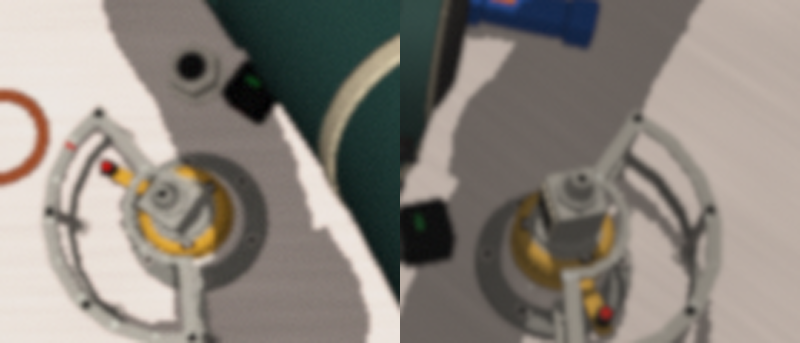

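Head and nozzle line up within about 2 mm sideways and 1–2° in yaw in both views. I go in by 25 mm, slowly, and hold.

Emit:
arm_command:
  steps:
    - {"dx":0,"dy":-0.015,"dz":0.004,"ax":0,"ay":0,"az":0,"fingers":0.2}
    - {"dx":0,"dy":-0.03,"dz":0.004,"ax":0,"ay":0,"az":0,"fingers":0.2}
    - {"dx":0,"dy":-0.045,"dz":0.004,"ax":0,"ay":0,"az":0,"fingers":0.2}
    - {"dx":0,"dy":-0.055,"dz":0.004,"ax":0,"ay":0,"az":0,"fingers":0.2}
    - {"dx":0,"dy":-0.061,"dz":0.004,"ax":0,"ay":0,"az":0,"fingers":0.2}
    - {"dx":0,"dy":-0.061,"dz":0.004,"ax":0,"ay":0,"az":0,"fingers":0.2}
    - {"dx":0,"dy":-0.061,"dz":0.004,"ax":0,"ay":0,"az":0,"fingers":0.2}
    - {"dx":0,"dy":-0.061,"dz":0.004,"ax":0,"ay":0,"az":0,"fingers":0.2}

```text
time_s: 13.8
position: [0.6484, 0.1549, 0.1044]
eef_rot: [180.0, -0.0, 55.2]
force: [0.0, -0.3, -2.7]
gripper_width: 0.033
```

```bash
python3 - <<'E'
from h import *
st()
u=np.array([np.cos(np.radians(-35)),np.sin(np.radians(-35))])
out=[]
for n in ['top','scene']:
    im,d,_=snap(n,n+'15');P=pts(n,d);uv=proj(n,[*C,.12])[0].astype(int)
    c=im[max(0,uv[1]-70):uv[1]+50,max(0,uv[0]-60):uv[0]+80];out.append(cv2.resize(c,(400,343),interpolation=cv2.INTER_CUBIC))
    a=(P[...,:2]-C)@u;b=(P[...,:2]-C)@[-u[1],u[0]]
    m=(d>0)&(P[...,2]>.125)&(P[...,2]<.148)&(a>.045)&(a<.11)&(np.abs(b)<.04)
    print('head a',np.percentile(a[m],[1,50,99]),'b',np.percentile(b[m],[2,50,98]),'z',np.median(P[m][:,2]),m.sum(),cv2.minAreaRect((P[m][:,:2]*1000).astype(np.float32)))
    m=(d>0)&(P[...,2]>.132)&(P[...,2]<.147)&(a<.04)&(np.hypot(a,b)<.04)
    print('noz a',np.percentile(a[m],[2,98]),'b',np.percentile(b[m],[2,98]),'z',np.median(P[m][:,2]))
cv2.imwrite('pics/c15.png',np.hstack(out)[:,:,::-1])
E
```

```text
t 13.80 [0.6484 0.1549 0.1044] [179.9884  -0.0024  55.1589] F [ 0.0496 -0.309  -2.6942] w 0.0330 j [  5.   39.2 -30.6  90.9  22.7  56.3  22.4]
head a [0.0742 0.0858 0.1038] b [-0.0208 -0.0007  0.0172] z 0.1397807156905405 171 ((598.2774047851562, 188.95724487304688), (40.08779525756836, 30.834688186645508), 54.5125846862793)
noz a [-0.0195  0.0212] b [-0.0207  0.0182] z 0.14089455315133703
head a [0.0779 0.0943 0.1097] b [-0.0179  0.0041  0.0203] z 0.13910892176701528 268 ((602.6546630859375, 188.3762664794922), (40.24668502807617, 33.04451370239258), 54.56767272949219)
noz a [-0.0167  0.0244] b [-0.0181  0.0205] z 0.1396442885415583
```

View pics/c15.png

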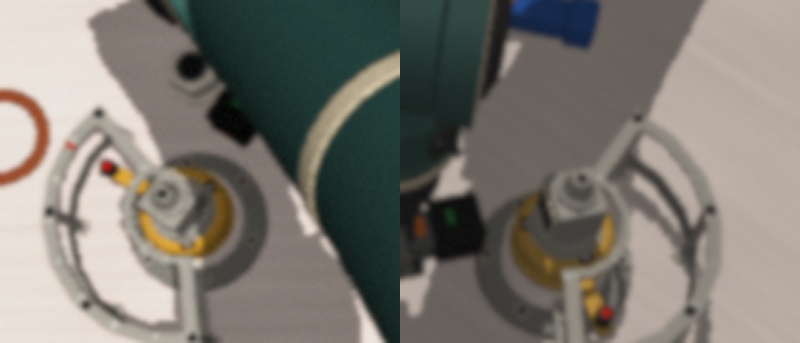

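The nose is 51–52 mm from the plate, centred within 2 mm, with the window at height about 0.118. I hold for more than 2 s.

Emit:
arm_command:
  steps:
    - {"dx":0,"dy":0,"dz":0,"ax":0,"ay":0,"az":0,"fingers":0.2}
    - {"dx":0,"dy":0,"dz":0,"ax":0,"ay":0,"az":0,"fingers":0.2}
    - {"dx":0,"dy":0,"dz":0,"ax":0,"ay":0,"az":0,"fingers":0.2}
    - {"dx":0,"dy":0,"dz":0,"ax":0,"ay":0,"az":0,"fingers":0.2}
    - {"dx":0,"dy":0,"dz":0,"ax":0,"ay":0,"az":0,"fingers":0.2}
    - {"dx":0,"dy":0,"dz":0,"ax":0,"ay":0,"az":0,"fingers":0.2}
    - {"dx":0,"dy":0,"dz":0,"ax":0,"ay":0,"az":0,"fingers":0.2}
    - {"dx":0,"dy":0,"dz":0,"ax":0,"ay":0,"az":0,"fingers":0.2}

```text
time_s: 14.57
position: [0.6482, 0.1552, 0.1043]
eef_rot: [-180.0, -0.0, 55.2]
force: [0.0, 1.0, -2.9]
gripper_width: 0.033
```

Emit:
arm_command:
  steps:
    - {"dx":0,"dy":0,"dz":0,"ax":0,"ay":0,"az":0,"fingers":0.2}
    - {"dx":0,"dy":0,"dz":0,"ax":0,"ay":0,"az":0,"fingers":0.2}
    - {"dx":0,"dy":0,"dz":0,"ax":0,"ay":0,"az":0,"fingers":0.2}
    - {"dx":0,"dy":0,"dz":0,"ax":0,"ay":0,"az":0,"fingers":0.2}
    - {"dx":0,"dy":0,"dz":0,"ax":0,"ay":0,"az":0,"fingers":0.2}
    - {"dx":0,"dy":0,"dz":0,"ax":0,"ay":0,"az":0,"fingers":0.2}
    - {"dx":0,"dy":0,"dz":0,"ax":0,"ay":0,"az":0,"fingers":0.2}
    - {"dx":0,"dy":0,"dz":0,"ax":0,"ay":0,"az":0,"fingers":0.2}

```text
time_s: 15.23
position: [0.6482, 0.1552, 0.1043]
eef_rot: [-180.0, -0.0, 55.2]
force: [-0.2, -0.3, -2.3]
gripper_width: 0.0333
```

Emit:
arm_command:
  steps:
    - {"dx":0,"dy":0,"dz":0,"ax":0,"ay":0,"az":0,"fingers":0.2}
    - {"dx":0,"dy":0,"dz":0,"ax":0,"ay":0,"az":0,"fingers":0.2}
    - {"dx":0,"dy":0,"dz":0,"ax":0,"ay":0,"az":0,"fingers":0.2}
    - {"dx":0,"dy":0,"dz":0,"ax":0,"ay":0,"az":0,"fingers":0.2}
    - {"dx":0,"dy":0,"dz":0,"ax":0,"ay":0,"az":0,"fingers":0.2}
    - {"dx":0,"dy":0,"dz":0,"ax":0,"ay":0,"az":0,"fingers":0.2}
    - {"dx":0,"dy":0,"dz":0,"ax":0,"ay":0,"az":0,"fingers":0.2}
    - {"dx":0,"dy":0,"dz":0,"ax":0,"ay":0,"az":0,"fingers":0.2}

```text
time_s: 15.9
position: [0.6482, 0.1552, 0.1043]
eef_rot: [-180.0, 0.0, 55.2]
force: [-0.4, 1.1, -2.6]
gripper_width: 0.0333
```

```bash
python3 - <<'E'
from h import *
st()
u=np.array([np.cos(np.radians(-35)),np.sin(np.radians(-35))])
plan([*(C+.24*u),.16],55)
# cradle: centre, long axis 93.5 -> reader yaw 93.5 => psi 3.5
k=np.array([np.cos(np.radians(93.5)),np.sin(np.radians(93.5))])
p=np.array([.5178,-.3105])-.0024*k
plan([*p,.2],3.5)
E
```

```text
t 15.90 [0.6482 0.1552 0.1043] [-179.9938    0.0002   55.1786] F [-0.3726  1.1275 -2.6491] w 0.0333 j [  4.9  39.2 -30.6  90.9  22.7  56.3  22.4]
to [0.7223 0.1036 0.16  ] 55  dx -0.0000 dy 0.2257 dz -0.1392 ax -0.0000 ay 0.0000 az 0.0010  rows>=2.5
to [ 0.5179 -0.3129  0.2   ] 3.5  dx -1.1466 dy 0.4009 dz -0.2392 ax -0.0000 ay 0.0000 az 0.2871  rows>=11.9
```

Held still for over 2 s. I back straight out, then go to the cradle.

Emit:
arm_command:
  steps:
    - {"dx":0,"dy":0.04,"dz":0,"ax":0,"ay":0,"az":0,"fingers":0.2}
    - {"dx":0,"dy":0.1,"dz":-0.04,"ax":0,"ay":0,"az":0,"fingers":0.2}
    - {"dx":0,"dy":0.16,"dz":-0.1,"ax":0,"ay":0,"az":0,"fingers":0.2}
    - {"dx":0,"dy":0.2,"dz":-0.16,"ax":0,"ay":0,"az":0,"fingers":0.2}
    - {"dx":-0.05,"dy":0.22,"dz":-0.2,"ax":0,"ay":0,"az":0.03,"fingers":0.2}
    - {"dx":-0.12,"dy":0.24,"dz":-0.24,"ax":0,"ay":0,"az":0.06,"fingers":0.2}
    - {"dx":-0.2,"dy":0.26,"dz":-0.24,"ax":0,"ay":0,"az":0.09,"fingers":0.2}
    - {"dx":-0.28,"dy":0.28,"dz":-0.24,"ax":0,"ay":0,"az":0.12,"fingers":0.2}

```text
time_s: 16.57
position: [0.6761, -0.0015, 0.2013]
eef_rot: [180.0, -0.1, 33.3]
force: [0.0, -0.1, -2.6]
gripper_width: 0.033
```

```bash
python3 -c "
from h import *
st();plan([.5179,-.3129,.18],3.5);snap('top','t16')"
```

```text
t 16.57 [ 0.6761 -0.0015  0.2013] [179.9616  -0.0893  33.3395] F [ 0.0026 -0.089  -2.6358] w 0.0330 j [ 15.9  33.1 -27.   85.4  15.8  65.2  19.4]
to [ 0.5179 -0.3129  0.18  ] 3.5  dx -0.7583 dy 0.4330 dz 0.0524 ax 0.0001 ay -0.0005 az 0.1658  rows>=8.4
```

Emit:
arm_command:
  steps:
    - {"dx":-0.09,"dy":0.05,"dz":0.01,"ax":0,"ay":0,"az":0.02,"fingers":0.2}
    - {"dx":-0.18,"dy":0.1,"dz":0.01,"ax":0,"ay":0,"az":0.04,"fingers":0.2}
    - {"dx":-0.27,"dy":0.15,"dz":0.02,"ax":0,"ay":0,"az":0.06,"fingers":0.2}
    - {"dx":-0.36,"dy":0.2,"dz":0.03,"ax":0,"ay":0,"az":0.08,"fingers":0.2}
    - {"dx":-0.45,"dy":0.25,"dz":0.03,"ax":0,"ay":0,"az":0.1,"fingers":0.2}
    - {"dx":-0.54,"dy":0.3,"dz":0.04,"ax":0,"ay":0,"az":0.12,"fingers":0.2}
    - {"dx":-0.63,"dy":0.36,"dz":0.05,"ax":0,"ay":0,"az":0.14,"fingers":0.2}
    - {"dx":-0.69,"dy":0.4,"dz":0.05,"ax":0,"ay":0,"az":0.166,"fingers":0.2}

```text
time_s: 17.28
position: [0.5324, -0.29, 0.1798]
eef_rot: [180.0, 0.1, 3.4]
force: [-0.8, -0.7, -2.0]
gripper_width: 0.0332
```

```bash
python3 -c "
from h import *
st();plan([.5179,-.3129,.18],3.5)"
```

```text
t 17.28 [ 0.5324 -0.29    0.1798] [179.9659   0.0667   3.413 ] F [-0.7863 -0.7129 -2.0265] w 0.0332 j [ 39.1  26.  -17.6  97.6   9.1  57.9  21.7]
to [ 0.5179 -0.3129  0.18  ] 3.5  dx -0.0395 dy 0.0549 dz -0.0003 ax 0.0002 ay 0.0004 az -0.0005  rows>=0.6
```

Emit:
arm_command:
  steps:
    - {"dx":-0.02,"dy":0.03,"dz":0,"ax":0,"ay":0,"az":0,"fingers":0.2}
    - {"dx":-0.0395,"dy":0.055,"dz":0.03,"ax":0,"ay":0,"az":0,"fingers":0.2}
    - {"dx":-0.0395,"dy":0.055,"dz":0.08,"ax":0,"ay":0,"az":0,"fingers":0.2}
    - {"dx":-0.0395,"dy":0.055,"dz":0.13,"ax":0,"ay":0,"az":0,"fingers":0.2}
    - {"dx":-0.0395,"dy":0.055,"dz":0.15,"ax":0,"ay":0,"az":0,"fingers":0.2}
    - {"dx":-0.0395,"dy":0.055,"dz":0.15,"ax":0,"ay":0,"az":0,"fingers":0.2}

```text
time_s: 17.78
position: [0.5196, -0.3082, 0.1179]
eef_rot: [-179.9, 0.2, 3.8]
force: [0.1, 0.4, -2.2]
gripper_width: 0.0333
```

```bash
python3 - <<'E'
from h import *
st();im,d,pose=snap('wrist','w17');P=pts('wrist',d,pose);snap('scene','s17')
q=(P-pose[0])@rot(pose[1])
m=(d>0)&(P[...,2]>.006)&(P[...,2]<.02)&(np.hypot(P[...,0]-.518,P[...,1]+.31)<.13)
x=q[m];print('base',len(x),x.min(0),x.max(0))
for y0 in np.arange(-.1,.06,.02):
    s=x[(x[:,1]>y0)&(x[:,1]<y0+.02)]
    if len(s):print('%.2f x'%y0,np.percentile(s[:,0],[1,99]))
m=(d>0)&(P[...,2]>.028)&(P[...,2]<.05)&(np.hypot(P[...,0]-.518,P[...,1]+.31)<.12)&(np.abs(q[...,0])<.06)
x=q[m]
for y0 in np.arange(-.11,.06,.01):
    s=x[(x[:,1]>y0)&(x[:,1]<y0+.01)]
    if len(s):print('hi %.2f x'%y0,np.percentile(s[:,0],[1,99]),len(s),np.median(s[:,2]))
E
```

```text
t 17.78 [ 0.5196 -0.3082  0.1179] [-179.8538    0.1613    3.8041] F [ 0.1083  0.4393 -2.2163] w 0.0333 j [ 40.4  30.1 -16.6 100.3  10.5  51.3  23.1]
base 2379 [-0.0446 -0.0979  0.1032] [0.0404 0.0482 0.112 ]
-0.10 x [-0.0427  0.0394]
-0.08 x [-0.0436  0.0389]
0.00 x [-0.0439  0.0394]
0.02 x [-0.0441  0.0395]
0.04 x [-0.0446  0.0387]
hi -0.10 x [-0.0307  0.0271] 589 0.08547235696428294
hi -0.09 x [0.0246 0.0262] 3 0.08996652501412614
hi -0.07 x [-0.0415 -0.0375] 52 0.07749856059678517
hi -0.06 x [-0.0411 -0.0384] 43 0.07741574437326605
hi -0.05 x [-0.0411 -0.0393] 10 0.07760166766782181
```

View pics/w17.png

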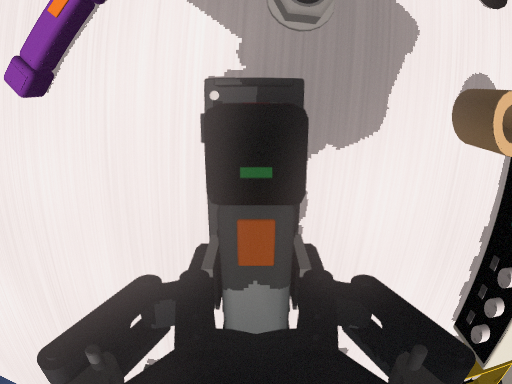

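Cradle centre agrees at (0.517,−0.310) with yaw about 93.4°. Sideways correction is about 2 mm. I go down in stages.

```bash
python3 -c "
from h import *
plan([.5176,-.3129,.07],3.4);plan([.5176,-.3129,.032],3.4)"
```

```text
to [ 0.5176 -0.3129  0.07  ] 3.4  dx -0.0089 dy 0.0091 dz 0.1265 ax -0.0001 ay -0.0001 az 0.0021  rows>=1.2
to [ 0.5176 -0.3129  0.032 ] 3.4  dx -0.0089 dy 0.0092 dz 0.2215 ax -0.0001 ay -0.0001 az 0.0021  rows>=2.1
```

Emit:
arm_command:
  steps:
    - {"dx":0,"dy":0,"dz":0.03,"ax":0,"ay":0,"az":0,"fingers":0.2}
    - {"dx":0,"dy":0,"dz":0.06,"ax":0,"ay":0,"az":0,"fingers":0.2}
    - {"dx":0,"dy":0,"dz":0.09,"ax":0,"ay":0,"az":0,"fingers":0.2}
    - {"dx":0,"dy":0,"dz":0.11,"ax":0,"ay":0,"az":0,"fingers":0.2}
    - {"dx":0,"dy":0,"dz":0.11,"ax":0,"ay":0,"az":0,"fingers":0.2}
    - {"dx":0,"dy":0,"dz":0.11,"ax":0,"ay":0,"az":0,"fingers":0.2}

```text
time_s: 18.38
position: [0.5201, -0.3094, 0.0757]
eef_rot: [-180.0, 0.1, 3.7]
force: [-0.5, -0.2, -3.1]
gripper_width: 0.0331
```

```bash
python3 -c "
from h import *
st();plan([.5176,-.3129,.055],3.4);plan([.5176,-.3129,.030],3.4)"
```

```text
t 18.38 [ 0.5201 -0.3094  0.0757] [-179.9531    0.0565    3.7076] F [-0.5218 -0.2441 -3.107 ] w 0.0331 j [ 39.7  33.4 -15.7 101.5  11.8  46.8  22.1]
to [ 0.5176 -0.3129  0.055 ] 3.4  dx -0.0069 dy 0.0084 dz 0.0517 ax -0.0003 ay 0.0003 az 0.0017  rows>=0.5
to [ 0.5176 -0.3129  0.03  ] 3.4  dx -0.0068 dy 0.0085 dz 0.1142 ax -0.0003 ay 0.0003 az 0.0017  rows>=1.1
```

Emit:
arm_command:
  steps:
    - {"dx":-0.007,"dy":0.0085,"dz":0.02,"ax":0,"ay":0,"az":0.0015,"fingers":0.2}
    - {"dx":-0.007,"dy":0.0085,"dz":0.035,"ax":0,"ay":0,"az":0.0015,"fingers":0.2}
    - {"dx":-0.007,"dy":0.0085,"dz":0.05,"ax":0,"ay":0,"az":0.0015,"fingers":0.2}
    - {"dx":-0.007,"dy":0.0085,"dz":0.05,"ax":0,"ay":0,"az":0.0015,"fingers":0.2}
    - {"dx":-0.007,"dy":0.0085,"dz":0.05,"ax":0,"ay":0,"az":0.0015,"fingers":0.2}

```text
time_s: 18.8
position: [0.5177, -0.313, 0.0559]
eef_rot: [-180.0, 0.0, 3.4]
force: [-0.2, -0.6, -3.3]
gripper_width: 0.0329
```

```bash
python3 -c "
from h import *
st();snap('wrist','w18');plan([.5176,-.3129,.030],3.4)"
```

```text
t 18.80 [ 0.5177 -0.313   0.0559] [-179.9706    0.0304    3.431 ] F [-0.207  -0.625  -3.2679] w 0.0329 j [ 39.8  35.  -15.2 102.   12.3  44.7  21.8]
to [ 0.5176 -0.3129  0.03  ] 3.4  dx -0.0007 dy -0.0004 dz 0.0657 ax -0.0001 ay 0.0000 az 0.0002  rows>=0.6
```

View pics/w18.png

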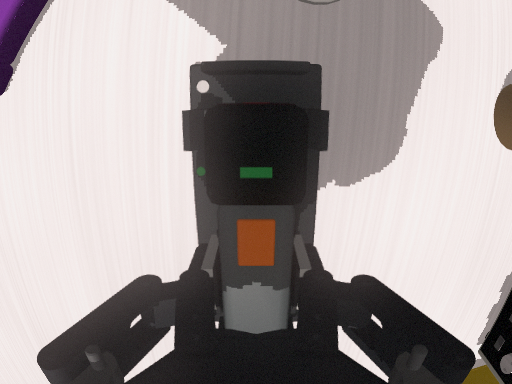

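The cheeks at (195,130) and (318,130) lie evenly either side of the head. I lower slowly.

Emit:
arm_command:
  steps:
    - {"dx":0,"dy":0,"dz":0.015,"ax":0,"ay":0,"az":0,"fingers":0.2}
    - {"dx":0,"dy":0,"dz":0.03,"ax":0,"ay":0,"az":0,"fingers":0.2}
    - {"dx":0,"dy":0,"dz":0.045,"ax":0,"ay":0,"az":0,"fingers":0.2}
    - {"dx":0,"dy":0,"dz":0.055,"ax":0,"ay":0,"az":0,"fingers":0.2}
    - {"dx":0,"dy":0,"dz":0.062,"ax":0,"ay":0,"az":0,"fingers":0.2}
    - {"dx":0,"dy":0,"dz":0.065,"ax":0,"ay":0,"az":0,"fingers":0.2}
    - {"dx":0,"dy":0,"dz":0.065,"ax":0,"ay":0,"az":0,"fingers":0.2}

```text
time_s: 19.43
position: [0.5177, -0.3131, 0.03]
eef_rot: [-180.0, 0.0, 3.4]
force: [0.7, -0.2, -2.6]
gripper_width: 0.0329
```

```bash
python3 -c "
from h import *
st()"
```

```text
t 19.43 [ 0.5177 -0.3131  0.03  ] [-179.9797    0.0233    3.4309] F [ 0.7147 -0.1558 -2.5941] w 0.0329 j [ 39.3  37.2 -14.6 102.4  13.1  42.1  21.2]
```

Emit:
arm_command:
  steps:
    - {"dx":0,"dy":0,"dz":0.003,"ax":0,"ay":0,"az":0,"fingers":0.2}
    - {"dx":0,"dy":0,"dz":0.005,"ax":0,"ay":0,"az":0,"fingers":0.2}
    - {"dx":0,"dy":0,"dz":0.005,"ax":0,"ay":0,"az":0,"fingers":0.2}

```text
time_s: 19.68
position: [0.5178, -0.3132, 0.0283]
eef_rot: [-180.0, -0.0, 3.4]
force: [-1.0, 0.1, -2.7]
gripper_width: 0.033
```

Emit:
arm_command:
  steps:
    - {"dx":0,"dy":0,"dz":0.002,"ax":0,"ay":0,"az":0,"fingers":0.2}
    - {"dx":0,"dy":0,"dz":0.004,"ax":0,"ay":0,"az":0,"fingers":0.2}
    - {"dx":0,"dy":0,"dz":0.004,"ax":0,"ay":0,"az":0,"fingers":0.2}

```text
time_s: 19.93
position: [0.5179, -0.3133, 0.0276]
eef_rot: [180.0, -0.0, 3.4]
force: [-5.2, 3.3, 13.3]
gripper_width: 0.0332
```

The reader is seated (upward force 13 N). I release gently and rise.

Emit:
arm_command:
  steps:
    - {"dx":0,"dy":0,"dz":-0.002,"ax":0,"ay":0,"az":0,"fingers":0.45}
    - {"dx":0,"dy":0,"dz":-0.002,"ax":0,"ay":0,"az":0,"fingers":0.6}
    - {"dx":0,"dy":0,"dz":-0.002,"ax":0,"ay":0,"az":0,"fingers":0.8}
    - {"dx":0,"dy":0,"dz":-0.002,"ax":0,"ay":0,"az":0,"fingers":0.9}
    - {"dx":0,"dy":0,"dz":-0.06,"ax":0,"ay":0,"az":0,"fingers":0.9}
    - {"dx":0,"dy":0,"dz":-0.15,"ax":0,"ay":0,"az":0,"fingers":0.9}
    - {"dx":0,"dy":0,"dz":-0.25,"ax":0,"ay":0,"az":0,"fingers":0.9}
    - {"dx":0,"dy":0.1,"dz":-0.35,"ax":0,"ay":0,"az":0,"fingers":0.9}

```text
time_s: 20.6
position: [0.5212, -0.3378, 0.1593]
eef_rot: [-179.9, -0.1, 3.8]
force: [1.7, 0.5, -0.1]
gripper_width: 0.0769
```

Emit:
arm_command:
  steps:
    - {"dx":0,"dy":0.1,"dz":-0.1,"ax":0,"ay":0,"az":0,"fingers":0.9}
    - {"dx":0,"dy":0.2,"dz":-0.2,"ax":0,"ay":0,"az":0,"fingers":0.9}
    - {"dx":0,"dy":0.25,"dz":-0.2,"ax":0,"ay":0,"az":0,"fingers":0.9}
    - {"dx":0,"dy":0.25,"dz":-0.2,"ax":0,"ay":0,"az":0,"fingers":0.9}

```text
time_s: 20.93
position: [0.5247, -0.4496, 0.2401]
eef_rot: [179.7, -0.2, 3.1]
force: [-0.3, -0.8, -0.6]
gripper_width: 0.0768
```

```bash
python3 - <<'E'
from h import *
st()
for n,t in [('wrist','w20'),('top','t20'),('scene','s20')]:
    im,d,pose=snap(n,t);P=pts(n,d,pose if n=='wrist' else None);g=cv2.cvtColor(im,cv2.COLOR_RGB2GRAY);hsv=cv2.cvtColor(im,cv2.COLOR_RGB2HSV)
    c=np.array([.5175,-.3105]);k=np.array([np.cos(np.radians(93.5)),np.sin(np.radians(93.5))]);l=np.array([-k[1],k[0]])
    a=(P[...,:2]-c)@k;b=(P[...,:2]-c)@l
    m=(d>0)&(P[...,2]>.05)&(P[...,2]<.072)&(np.abs(a)<.1)&(np.abs(b)<.04)
    if m.sum()>50:
        print(n,'a',np.percentile(a[m],[1,99]),'b',np.percentile(b[m],[1,99]),cv2.minAreaRect((P[m][:,:2]*1000).astype(np.float32)))
        for s in [(-.07,-.05),(-.03,.01),(.045,.07)]:
            z=P[m&(a>s[0])&(a<s[1])][:,2]
            if len(z):print('  z',s,np.median(z),len(z))
    rr=np.hypot(P[...,0]-C[0],P[...,1]-C[1])
    m=((hsv[...,0]<6)|(hsv[...,0]>172))&(hsv[...,1]>130)&(rr>.06)&(rr<.1)&(np.abs(P[...,2]-.086)<.012)
    if m.any():
        v,u=np.nonzero(m);p=plane(n,[u.mean(),v.mean()],.086,pose)[0][:2]-C;print('q',np.radians(140-np.degrees(np.arctan2(p[1],p[0]))),np.hypot(*p))
E
```

```text
t 20.93 [ 0.5247 -0.4496  0.2401] [179.6689  -0.1679   3.0958] F [-0.3212 -0.838  -0.5541] w 0.0768 j [ 48.3  31.  -15.4  81.2   8.6  68.6  35. ]
wrist a [-0.0741  0.0494] b [-0.0187  0.0186] ((518.08154296875, -322.5153503417969), (40.20511245727539, 126.66313934326172), 3.1644039154052734)
  z (-0.07, -0.05) 0.05877441009450596 688
  z (-0.03, 0.01) 0.05551259199692071 1103
  z (0.045, 0.07) 0.06046215688293741 170
top a [-0.0739  0.0728] b [-0.0195  0.0183] ((518.4180297851562, -311.599365234375), (39.640541076660156, 149.67611694335938), 3.4557197093963623)
  z (-0.07, -0.05) 0.06165961051616553 119
  z (-0.03, 0.01) 0.058261025600775174 191
  z (0.045, 0.07) 0.06308140363785047 152
q 1.3955140658873855 0.07892108179384498
scene a [-0.0739  0.0724] b [-0.0241  0.0138] ((522.35546875, -312.1982421875), (39.8304443359375, 150.10220336914062), 3.8751299381256104)
  z (-0.07, -0.05) 0.06037573134839963 86
  z (-0.03, 0.01) 0.05750845894854495 127
  z (0.045, 0.07) 0.062431519040444416 111
q 1.424109776940169 0.08021925010930356
```

View pics/w20.png

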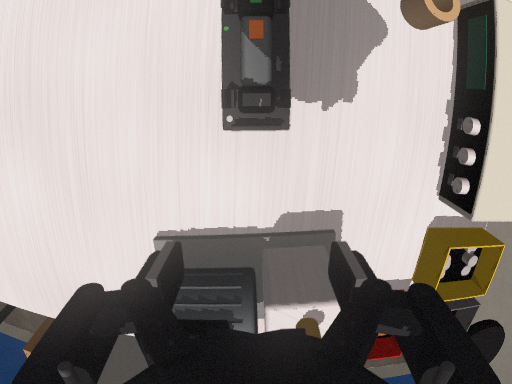

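View pics/s20.png

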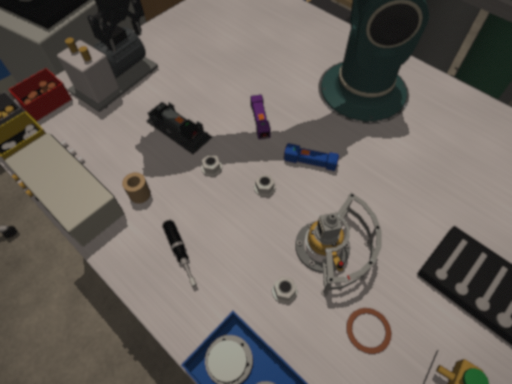

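The reader sits in the cradle, level and centred within about 2 mm. The lever reads 1.40–1.42 rad. The nuts, driver, gasket and spacer are at their starting pixels. I let it settle and hand in.

Emit:
arm_command:
  steps:
    - {"dx":0,"dy":-0.05,"dz":-0.05,"ax":0,"ay":0,"az":0,"fingers":0.9}
    - {"dx":0,"dy":-0.05,"dz":-0.05,"ax":0,"ay":0,"az":0,"fingers":0.9}
    - {"dx":0,"dy":-0.05,"dz":-0.05,"ax":0,"ay":0,"az":0,"fingers":0.9}
    - {"dx":0,"dy":-0.05,"dz":-0.05,"ax":0,"ay":0,"az":0,"fingers":0.9}

```text
time_s: 21.42
position: [0.5244, -0.4217, 0.2556]
eef_rot: [-180.0, 0.0, 3.5]
force: [-0.3, -0.0, -0.6]
gripper_width: 0.0767
```

```bash
python3 -c "
from h import *
st();print(robot.hand_in())"
```

```text
t 21.42 [ 0.5244 -0.4217  0.2556] [-179.9713    0.0383    3.4933] F [-0.3326 -0.0305 -0.6374] w 0.0767 j [ 47.2  28.7 -16.   82.9   8.1  69.6  33.7]
the job is handed in; nothing more can be done
None
```

I locked the nozzle, aimed the reader at the code plate and held it there, then laid it back in its cradle. The job was handed in at 21.4 s of the 67 s allowed.

- **Collar:** I pushed the lever to its stop, where the push force rose to about 20 N. Afterwards the lever read 1.38 rad from the wrist camera, and 1.40 and 1.42 rad from the fixed cameras.
- **Scan:** The window was 51–52 mm from the plate, within about 2 mm sideways and 1–2° of square. I held it still for a little over 2 s, and neither the forces nor the pictures showed it touching the stand.
- **Reader in cradle:** It lies along the cradle within about 0.5°, level and top side up. The top and wrist views put it within about 2 mm of centre. The scene camera put it about 5 mm off sideways, which fits that camera's 3–4 mm offset from the top view on other points and is still inside the 12 mm limit.
- **Loose parts:** The nuts, driver, gasket and spacer looked unmoved in the last pictures. I judged this by eye and did not measure them again.
- **Robot:** The gripper was clear of everything, with forces near zero.

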